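# Lay out the soldering place

## Task

Get the soldering place ready: stand the large tin off the left end of the board holder, in line with the holder and about 2 cm clear of it, and set the small tin centred on top of the large one. Stand the dispenser bottle, upright all the while, squarely in front of the soldering-iron stand (on the robot's side) and about 2 cm clear of it, and press the loose driver fully down into the empty spring clips of the rack, between the two tools already there and with its barrel centred on the clips. Leave the solder reel where it is.

Things in the scene. Friction and masses are not known exactly. Their poses are not given: they have to be found in the camera images.
- large_tin: loose: the larger of two plain round lidded aluminium tins, 56 mm diameter, 34 mm high, flat lid, about 110 g. Origin at the centre of its underside, z up.
- small_tin: loose: the smaller round lidded aluminium tin, 42 mm diameter, 30 mm high, flat lid, about 60 g. Origin at the centre of its underside, z up.
- bottle: loose: round white dispenser bottle with a steel cap, about 120 g, 74 mm high in all; body 44 mm diameter up to 52 mm height, cap 28 mm diameter from 62 to 74 mm. Origin at the centre of its underside, z up.
- driver: loose precision screwdriver lying flat: smooth aluminium barrel 14 mm diameter, 110 mm long along its x, with a dark hexagonal collar (16 mm across flats, 8 mm long) at each end; steel blade 5 mm thick, 35 mm long beyond the +x end; 50 g. Origin on the axis at mid-barrel, 8 mm above the table. Blade points away from the robot within 25 degrees; it may lie on any flat: only its x tells heading.
- board_holder: fixed: dark base 70 mm (its x) by 110 mm (its y), 10 mm high, with two aluminium jaws 44 mm high at its y ends carrying a green circuit board. Origin at the centre of its underside; +x away from the robot, +y to its left end as the robot sees it, turned by up to 15 degrees. The large tin's centre belongs 103 mm out on the +y axis.
- iron_stand: fixed: black base 90 mm (its x) by 100 mm (its y), 20 mm high, yellow sponge in front; at the rear a post, coil and soldering iron leaning up and away from the robot to 190 mm height. Origin at the centre of its underside; -x is its front, facing the robot, turned by up to 15 degrees. The bottle's centre belongs 87 mm out on the -x axis.
- clip_rack: fixed: steel base 100 (x) by 150 mm (y), 6 mm high; tools lie along x, black driver at y = 52, wooden brush at -52 mm, tops under 46 mm. Middle empty: spring clips 12 mm long at x = -32 and +32 mm, lips at 40 to 54 mm height; push a 14 mm barrel straight down (about 8 N) till its axis is 36 mm above the table over the origin. Origin: centre of underside, +x away from robot, within 15 degrees.
- reel: bystander, loose: grey solder reel standing flat among the things, 42 mm diameter, 30 mm high. Origin at the centre of its underside. Other loose bystanders: a black screw cup, a phone, a yellow multimeter, a parts tray, a spanner, a cardboard box.
Mind the look-alikes: they are no part of the job. Leave any green look-alike of the large_tin alone.

How it is judged:
By the outcome, as a careful person would: the job done as asked, in the order asked, and still so for the second after the job is handed in, with the robot touching nothing.
It also fails if it takes over 115 s, if anything falls off the work surface, if the arm or the gripper's body presses on something with over 40 N, if the wrist force passes 120 N, or if a joint passes its speed limit or range.

## Robot

A 6-joint arm with a two-finger parallel gripper is mounted at the origin on the work surface. World frame = base frame: x ahead of the robot, y to its left, z up, the work surface at z = 0. Lengths are in m, angles in rad, forces in N, time in s.
With the tool pointing down it reaches from about 0.325 to 0.775 m from the base axis. Payload 9.3 kg.
Tool frame: the origin (TCP) lies at the very end of the fingers, on their centre line; the grasp point (between the pads) lies 19 mm behind it; z points along the fingers, y is the line along which they close (so a half turn about z gives the same grasp; the last joint's range is limited). The gripper opens to 85 mm and grips with 20 to 120 N. Pads are 22 mm wide; open, the fingers measure 114 mm over their backs; the gripper's body (76 mm by 85 mm) begins 54 mm behind the grasp point. The pads swing forward as they close: fully open they stand 13 mm farther back than shut.
Start: joints at [-1.298, 0.259, 0.021, 1.334, 0, 1.418], TCP at [0.227, -0.501, 0.231] pointing down, gripper open.
Joint ranges: [-3.04, 3.04], [-0.91, 1.82], [-1.04, 1.36], [-1.92, 1.95], [-1.52, 1.45], [-3.14, 3.14]. Speed limits (rad/s): [2.22, 2.22, 2.79, 3.14, 3.14, 3.14].

## Interface

Orientations are given as a 3x3 rotation matrix whose columns are the frame's x, y, z axes.
In Python, from rig import arm gives the robot as it stands.
- The arm moves only by the tool jog_arm, never from a script. Its argument "plan" is one flat list of numbers, 4 for each row, row after row: the shift along the tool's x, y, z in cm, then the turn about the tool's z in degrees. A call has 1 to 10 rows; each row shifts and turns the commanded pose from where the row before left it, along the tool's axes as they then stand; what a row does not reach is not made up. A row lasts 1/12 s, in which the tool goes at most 41.7 mm and 7.16 degrees, less where a joint would pass 70% of its speed; a pose out of reach is approached as far as the arm can. A call is refused whole if a number of a shift passes 4.17 or a number of a turn 7.16, either way. A call with a gripper value outside its range is refused whole. "gripper" is the finger opening in cm, from 0 to 8.54, set as the call begins (left out, the last holds). The fingers move at their own pace and stop on an object; the grip force is fixed at half the most. Time passes only in rows, so rows that do not move let the fingers close. It gives the time, the measured TCP pose, the force, the opening and the grip force at its end, in the units of the state.
- arm.get_state(): the state, without advancing time (a new reading comes with each control period).
- arm.capture(name): name is "scene" or "top" or "wrist"; returns the picture (420x560x3 uint8, blue, green, red); there is no depth.
- arm.camera_info(name): a dict with "camera_matrix" (3x3 intrinsics, pixels), "D" ([k1, k2, p1, p2, k3] as OpenCV has them; the pictures are not rectified), "cam_to_world" (4x4, takes a point from camera to world coordinates). Camera axes: x right, y up, looking along -z (the intrinsics and any distortion apply to the point x, -y, -z); pixel columns grow to the right and rows downward; lengths in m; the calibration is good to about 2 mm. A picture is of the moment at which its call begins: read the wrist's pose just before it. camera_info takes no time and is no camera call; for the wrist camera it gives the pose at the moment of the call.
- arm.hand_in(): hands the job in; it is judged then, once.
The state is a dict: "clock": time; "joint_positions": joint angles; "dq": joint speeds; "joint_torque": joint torques, N m; "tool_pos": TCP position; "tool_rot": TCP orientation; "wrist_force": force on the tool from outside, world axes, zero at the start; "ft_torque": the same for the moment, N m; "opening": finger opening in m; "grip_force": force on a finger pad.
Only numpy, scipy, OpenCV 4.12 (cv2) and the standard library are available. Lean on these libraries where they do the work, as an engineer would, in place of code of your own. Each camera call takes 0.05 s, during which the arm holds its last target. There are 200 camera calls.

## Working session

There is one attempt and no reset: what is moved stays moved. The work goes in short steps, Python scripts to look and compute and a tool call to move; the robot and the scene stay as the last step left them, time stands still between calls to the robot, and variables do not carry over. Pictures are saved under pics/ and viewed, at most 14 in all, crops included, and the job is handed in when it is done.

Besides the shell and the picture viewer there is one more tool, called after ">>>" as name(argument=value, ...), one argument or row to a line, values as JSON. jog_arm: Moves the arm, as the interface text tells. Its arguments: {"type":"object","properties":{"plan":{"type":"array"},"gripper":{"type":"number"}},"required":["plan"]}

```bash
mkdir -p pics; ls; python3 - <<'E'
from rig import arm
import cv2
s=arm.get_state(); print(s['clock'],s['tool_pos'],s['tool_rot'])
for n in ['scene','top']:
    cv2.imwrite(f'pics/{n}0.png',arm.capture(n)); i=arm.camera_info(n); print(n,i)
E
```

```text
pics
0.0 [ 0.22709371 -0.50061306  0.23064352] [[ 9.10708546e-01  4.13049375e-01 -3.97176506e-04]
 [ 4.13049524e-01 -9.10707599e-01  1.32623164e-03]
 [ 1.86087489e-04 -1.37186406e-03 -9.99999042e-01]]
scene {'camera_matrix': array([[383.82583227,   0.        , 279.48646145],
       [  0.        , 383.82583227, 213.4540413 ],
       [  0.        ,   0.        ,   1.        ]]), 'D': array([-0.00756638,  0.        ,  0.        ,  0.        ,  0.        ]), 'cam_to_world': array([[ 0.87854598, -0.33069134,  0.34467406,  0.81851703],
       [ 0.47716224,  0.57474174, -0.66482188, -0.6463847 ],
       [ 0.02175227,  0.74854203,  0.66273046,  0.60498361],
       [ 0.        ,  0.        ,  0.        ,  1.        ]])}
top {'camera_matrix': array([[511.74416562,   0.        , 278.13967129],
       [  0.        , 511.74416562, 208.4489093 ],
       [  0.        ,   0.        ,   1.        ]]), 'D': array([-0.11361977,  0.        ,  0.        ,  0.        ,  0.        ]), 'cam_to_world': array([[ 0.00592858,  0.99176404, -0.12794114,  0.33092955],
       [-0.99985354,  0.003825  , -0.01668121, -0.08627888],
       [-0.01605445,  0.12802129,  0.99164147,  1.35667404],
       [ 0.        ,  0.        ,  0.        ,  1.        ]])}
```

View pics/top0.png

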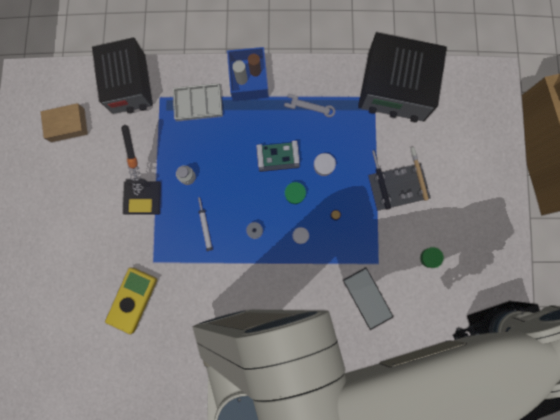

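View pics/scene0.png

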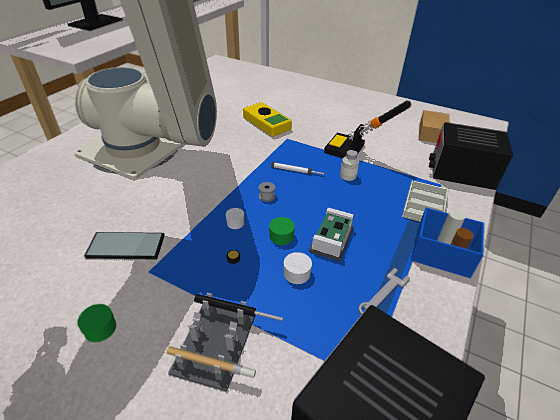

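The top view shows the large tin at (325,164), small tin (301,236), reel (255,230), bottle (186,175) and driver (205,225). The holder is at (278,155), the iron stand at (142,197) and the rack at (399,187). Green look-alikes are at (295,192) and (432,257). The scene view confirms this layout.

```bash
cat > h.py <<'E'
import numpy as np, cv2
from rig import arm
def rays(info,uv):
    uv=np.asarray(uv,float).reshape(-1,1,2)
    p=cv2.undistortPoints(uv,info['camera_matrix'],info['D'])[:,0]
    T=np.array(info['cam_to_world']); d=np.c_[p[:,0],-p[:,1],-np.ones(len(p))]@T[:3,:3].T
    return T[:3,3],d
def onz(info,uv,z):
    o,d=rays(info,uv); return o+d*((z-o[2])/d[:,2])[:,None]
def proj(info,P):
    T=np.linalg.inv(info['cam_to_world']); P=np.atleast_2d(P); c=P@T[:3,:3].T+T[:3,3]
    c=c*[1,-1,-1]
    return cv2.projectPoints(c,np.zeros(3),np.zeros(3),info['camera_matrix'],info['D'])[0][:,0]
def snap(name,fn=None):
    info=arm.camera_info(name); im=arm.capture(name)
    if fn: cv2.imwrite('pics/'+fn,im); np.save('pics/'+fn+'.npy',info,allow_pickle=True)
    return info,im
def load(fn): return np.load('pics/'+fn+'.npy',allow_pickle=True).item(),cv2.imread('pics/'+fn)
def goto(x,y,yaw=None,z=None):
    "tool-frame shift (cm) and turn (deg) to reach world target; yaw = world angle of tool y, mod 180"
    s=arm.get_state(); R=s['tool_rot'];p=s['tool_pos']
    d=R.T@(np.array([x,y,p[2] if z is None else z])-p)*100
    t=0
    a=np.degrees(np.arctan2(R[1,1],R[0,1]))
    if yaw is not None: t=-((yaw-a+90)%180-90)
    print('shift cm',d.round(2),'turn',round(t,2),'tooly yaw',a.round(2),'q6',s['joint_positions'][5].round(3),'t',round(s['clock'],2))
E
python3 - <<'E'
from h import *
i=arm.camera_info('top')
for n,uv,z in [('large',(325,164),.034),('small',(301,236),.03),('bottle',(186,172),.074),('drv a',(200,198),.008),('drv b',(209,248),.008),('holder',(278,155),.044),('stand',(142,197),.02),('rack',(399,187),.006),('reel',(255,230),.03),('green',(295,192),.034)]:
    print(n,onz(i,[uv],z)[0].round(3))
w=arm.camera_info('wrist'); s=arm.get_state(); T=w['cam_to_world']
print(s['tool_rot'].T@(T[:3,3]-s['tool_pos'])); print(s['tool_rot'].T@T[:3,:3]); print(w['camera_matrix'],w['D'])
goto(.50,-.05)
E
```

```text
large [ 0.62  -0.187  0.034]
small [ 0.43  -0.124  0.03 ]
bottle [0.59  0.173 0.074]
drv a [0.532 0.146 0.008]
drv b [0.399 0.119 0.008]
holder [ 0.642 -0.063  0.044]
stand [0.533 0.301 0.02 ]
rack [ 0.564 -0.388  0.006]
reel [ 0.445 -0.004  0.03 ]
green [ 0.545 -0.108  0.034]
[ 0.08093379  0.00098236 -0.14198548]
[[ 1.04851149e-03  9.50505004e-01  3.10707480e-01]
 [ 9.99999248e-01 -1.19410319e-03  2.78365874e-04]
 [ 6.35604950e-04  3.10706955e-01 -9.50505541e-01]]
[[361.11201541   0.         279.06179044]
 [  0.         361.11201541 210.24085563]
 [  0.           0.           1.        ]] [-0.03186198  0.          0.          0.          0.        ]
shift cm [ 43.47 -29.77   0.05] turn 0 tooly yaw -65.61 q6 1.418 t 0.1
```

>>> jog_arm(
  plan=[3.5, -1.6, 0, 0, 3.5, -1.6, 0, 0, 3.5, -1.6, 0, 0, 3.5, -1.6, 0, 0, 3.5, -1.6, 0, 0, 3.5, -1.6, 0, 0, 3.5, -1.6, 0, 0, 3.5, -1.6, 0, 0, 3.5, -1.6, 0, 0, 3.5, -1.6, 0, 0],
  gripper=8.5,
)

```text
clock: 0.93
tool_pos: [0.4806, -0.2088, 0.2311]
tool_rot: [[0.911, 0.413, -0.0], [0.413, -0.911, 0.0], [-0.0, -0.0, -1.0]]
wrist_force: [0.6, -0.2, 0.6]
opening: 0.0852
grip_force: 0.0
```

>>> jog_arm(
  plan=[3.5, -1.6, 0, 0, 3.5, -1.6, 0, 0, 3.5, -1.6, 0, 0, 0, 0, 0, 6.1, 0, 0, 0, 6.1, 0, 0, 0, 6.1, 0, 0, 0, 6.1, 0, 0, 0, 0],
)

```text
clock: 1.6
tool_pos: [0.5556, -0.1233, 0.2308]
tool_rot: [[1.0, -0.004, -0.001], [-0.004, -1.0, 0.0], [-0.001, -0.0, -1.0]]
wrist_force: [0.2, 0.2, 0.0]
opening: 0.0847
grip_force: 0.0
```

```bash
python3 - <<'E'
from h import *
s=arm.get_state(); print(s['tool_pos'],s['joint_positions'],s['dq'].round(3))
snap('wrist','w1.png'); snap('top','t1.png')
goto(.62,-.187,0)
E
```

```text
[ 0.55555518 -0.1232669   0.23084243] [-3.65773568e-01  2.92166633e-01  6.74850868e-02  1.34705011e+00
 -2.05413167e-05  2.78026520e+00] [-0.006 -0.002  0.001 -0.001 -0.001 -0.198]
shift cm [ 6.42  6.37 -0.  ] turn -89.8 tooly yaw -89.8 q6 2.772 t 1.7
```

View pics/w1.png

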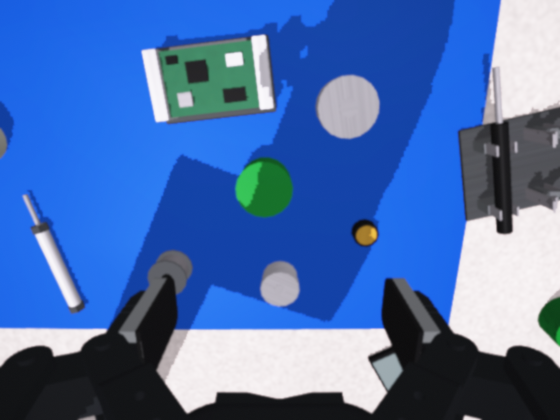

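The wrist view shows the large tin lid at (348,107), small tin at (280,270-290) and holder jaws at (156,85) and (262,72). The reel is at (170,270), and the driver runs from (28,197) to (75,305), blade end up.

```bash
python3 - <<'E'
from h import *
i,im=load('w1.png'); hsv=cv2.cvtColor(im,cv2.COLOR_BGR2HSV)
m=((hsv[...,1]<70)&(hsv[...,2]>90)).astype(np.uint8)*255; m[330:]=0; m[:,440:]=0
n,l,st,c=cv2.connectedComponentsWithStats(m)
for k in range(1,n):
    if st[k,4]<60: continue
    pts=np.argwhere(l==k)[:,::-1].astype(np.float32)
    print(st[k],c[k].round(1))
    if 300<c[k][0]<400 and c[k][1]<150:
        P=onz(i,pts,.034)[:,:2].astype(np.float32); print('large',cv2.minEnclosingCircle(P))
    if 250<c[k][0]<310 and c[k][1]>200:
        P=onz(i,pts,.03)[:,:2].astype(np.float32); print('small',cv2.minEnclosingCircle(P),P.max(0),P.min(0))
    if c[k][1]<150 and c[k][0]<290:
        P=onz(i,pts,.044)[:,:2].astype(np.float32)*1000; r=cv2.minAreaRect(P);print('jaw',r,cv2.boxPoints(r))
crop=cv2.resize(im[20:140,130:300],None,fx=4.5,fy=4.5,interpolation=cv2.INTER_CUBIC); cv2.imwrite('pics/c1.png',crop)
E
```

```text
[ 142   35  133   88 2914] [211.6  83.9]
jaw ((646.9088745117188, -63.64607620239258), (62.01457595825195, 107.25052642822266), 6.0941643714904785) [[ 610.38385    -13.615681 ]
 [ 621.76984   -120.26011  ]
 [ 683.4339    -113.67647  ]
 [ 672.0479      -7.0320435]]
[169  38  78  12 243] [207.8  43.6]
jaw ((676.2071533203125, -63.6998176574707), (2.40902042388916, 65.7099838256836), 6.056253433227539) [[671.54297  -31.155275]
 [678.4757   -96.49853 ]
 [680.87134  -96.24436 ]
 [673.9386   -30.901108]]
[224  51  20  17 274] [233.8  58.9]
jaw ((663.9830932617188, -85.48408508300781), (11.882590293884277, 15.713960647583008), 4.992241859436035) [[657.3806  -78.17393]
 [658.74805 -93.82827]
 [670.5856  -92.79424]
 [669.21814 -77.1399 ]]
[ 316   75   63   63 3079] [347.5 106.3]
large ((0.6241995096206665, -0.18547362089157104), 0.028504587709903717)
[177  91  17  17 243] [184.9  99.1]
jaw ((631.5123291015625, -41.36597442626953), (13.212665557861328, 13.778191566467285), 7.160926342010498) [[624.09875  -35.354137]
 [625.8163   -49.02486 ]
 [638.9259   -47.37781 ]
 [637.2084   -33.70709 ]]
[  0 129   7  28 124] [  2.1 143.1]
jaw ((594.7296752929688, 130.97679138183594), (5.6282501220703125, 25.392353057861328), 76.5204086303711) [[581.7273   131.19966 ]
 [606.42017  125.280716]
 [607.73206  130.75392 ]
 [583.0392   136.67287 ]]
[  23  195   59  117 1325] [ 55.  261.9]
[ 121  251   71   79 1621] [160.4 282.8]
[ 261  262   38   44 1343] [279.6 283.9]
small ((0.44121378660202026, -0.12415837496519089), 0.02671550028026104) [ 0.4672975  -0.10347172] [ 0.4151301  -0.14347589]
[394 279  44  51 634] [415.5 305.3]
[  0 328 106   2 120] [ 47.7 328.9]
[301 329  85   1  85] [343. 329.]
```

View pics/c1.png

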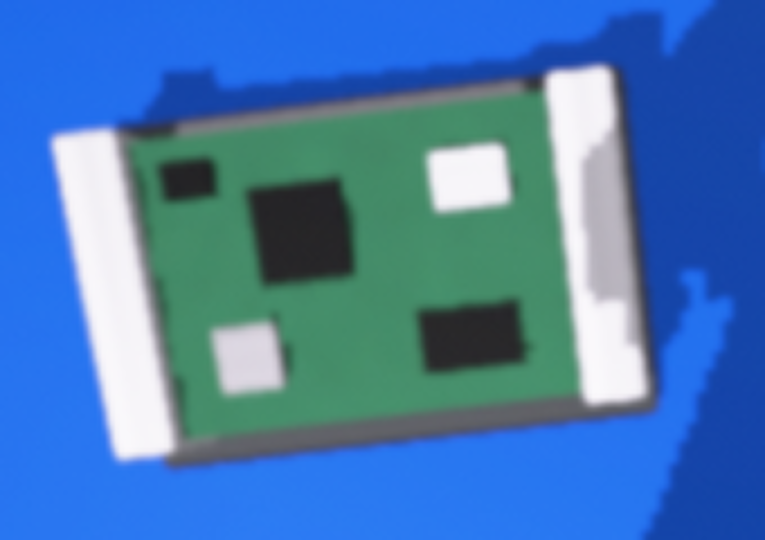

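>>> jog_arm(
  plan=[2.3, 2.07, 0, 0, 2.3, 2.07, 0, 0, 2.27, 2.07, 0, 0, 0, 0, 1, -6.85, 0, 0, 1, -6.85, 0, 0, 1, -6.85, 0, 0, 1, -6.85, 0, 0, 1, -6.85, 0, 0, 1, -6.85, 0, 0, 1, -6.85],
)

```text
clock: 2.53
tool_pos: [0.6242, -0.1858, 0.1606]
tool_rot: [[0.663, 0.749, -0.0], [0.749, -0.663, 0.0], [-0.0, -0.0, -1.0]]
wrist_force: [-0.2, -0.4, 0.7]
opening: 0.0853
grip_force: 0.0
```

>>> jog_arm(
  plan=[0, 0, 1, -6.85, 0, 0, 1, -6.85, 0, 0, 1, -6.85, 0, 0, 1, -6.85, 0, 0, 1, -6.85, 0, 0, 1, -6.85, 0, 0, 1, -6.85, 0, 0, 0, 0, 0, 0, 0, 0],
)

```text
clock: 3.28
tool_pos: [0.624, -0.1856, 0.0909]
tool_rot: [[-0.101, 0.995, -0.001], [0.995, 0.101, 0.001], [0.001, -0.001, -1.0]]
wrist_force: [0.1, -1.1, 0.5]
opening: 0.085
grip_force: 0.0
```

```bash
cat >> h.py <<'E'
def greyblobs(i,im,z,amin=300,box=None,sat=70,val=90):
    hsv=cv2.cvtColor(im,cv2.COLOR_BGR2HSV)
    m=((hsv[...,1]<sat)&(hsv[...,2]>val)).astype(np.uint8)
    n,l,st,c=cv2.connectedComponentsWithStats(m)
    for k in range(1,n):
        if st[k,4]<amin or st[k,4]>40000: continue
        P=onz(i,np.argwhere(l==k)[:,::-1],z)[:,:2].astype(np.float32); (cc,r)=cv2.minEnclosingCircle(P)
        print('blob px',c[k].round(0),st[k,4],'xy',np.round(cc,4),'r',round(r,4))
E
python3 - <<'E'
from h import *
i,im=snap('wrist','w2.png'); greyblobs(i,im,.034)
goto(.6242,-.1855,6.1,.008)
E
```

```text
blob px [377.  58.] 764 xy [ 0.6657 -0.0844] r 0.0092
blob px [ 7. 97.] 685 xy [ 0.4683 -0.1224] r 0.0146
blob px [347. 105.] 3104 xy [ 0.6538 -0.1092] r 0.0324
blob px [521. 204.] 4571 xy [ 0.7628 -0.147 ] r 0.0574
blob px [276. 228.] 7041 xy [ 0.6234 -0.1833] r 0.0308
blob px [545. 310.] 2993 xy [ 0.8109 -0.2151] r 0.0539
blob px [140. 311.] 870 xy [ 0.5456 -0.2482] r 0.028
blob px [418. 311.] 877 xy [ 0.716  -0.2307] r 0.028
blob px [252. 385.] 3660 xy [ 0.6329 -0.2958] r 0.08
shift cm [ 0.03 -0.01  8.35] turn -0.36 tooly yaw 5.74 q6 1.053 t 3.33
```

View pics/w2.png

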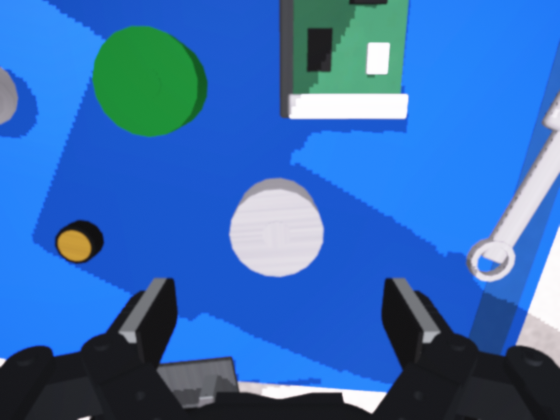

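The large tin is at px (277,228), midway between the fingers (140 and 418), so I'll descend and grip.

>>> jog_arm(
  plan=[0, 0, 2.5, -0.36, 0, 0, 2.5, 0, 0, 0, 2.5, 0, 0, 0, 1.0, 0, 0, 0, 0, 0],
)

```text
clock: 3.75
tool_pos: [0.6233, -0.1853, 0.0045]
tool_rot: [[-0.107, 0.994, -0.003], [0.994, 0.107, 0.001], [0.002, -0.003, -1.0]]
wrist_force: [-0.9, -0.1, 0.2]
opening: 0.0855
grip_force: 0.0
```

>>> jog_arm(
  plan=[0, 0, 0, 0, 0, 0, 0, 0, 0, 0, 0, 0, 0, 0, 0, 0, 0, 0, 0, 0, 0, 0, 0, 0],
  gripper=4.5,
)

```text
clock: 4.25
tool_pos: [0.6255, -0.1861, 0.0086]
tool_rot: [[-0.109, 0.994, 0.003], [0.994, 0.109, -0.001], [-0.002, 0.003, -1.0]]
wrist_force: [-0.3, 0.6, 6.1]
opening: 0.0546
grip_force: 63.5
```

>>> jog_arm(
  plan=[0, 0, -1.5, 0, 0, 0, -3, 0, 0, 0, -3.5, 0, 2.2, 0.35, 0, 0, 2.8, 0.44, 0, 0, 2.8, 0.44, 0, 0, 2.8, 0.44, 0, 0, 2.8, 0.44, 0, 0, 2.8, 0.44, 0, 0, 2.8, 0.44, 0, 0],
)

```text
clock: 5.08
tool_pos: [0.6336, 0.0078, 0.0876]
tool_rot: [[-0.109, 0.994, 0.002], [0.994, 0.109, -0.0], [-0.0, 0.002, -1.0]]
wrist_force: [0.7, 0.7, -0.7]
opening: 0.0545
grip_force: 63.5
```

>>> jog_arm(
  plan=[2.2, 0.34, 0, 0, 1, 0.12, 0, 0, 0, 0, 0, 0, 0, 0, 0, 0, 0, 0, 0, 0],
)

```text
clock: 5.5
tool_pos: [0.6346, 0.0378, 0.0866]
tool_rot: [[-0.108, 0.994, 0.001], [0.994, 0.108, -0.0], [-0.0, 0.0, -1.0]]
wrist_force: [0.0, -0.6, -1.4]
opening: 0.0544
grip_force: 63.5
```

```bash
python3 - <<'E'
from h import *
s=arm.get_state();print(s['tool_pos'],s['wrist_force'],s['opening'],s['tool_rot'][:,2])
i,im=snap('wrist','w3.png'); i2,im2=snap('top','t3.png'); snap('scene','s3.png')
goto(.636,.0388,6.1)
E
```

```text
[0.63458897 0.0377866  0.08663854] [ 0.04923764 -0.5926255  -1.38432546] 0.05437544929606077 [ 5.22918376e-04 -4.27338123e-04 -9.99999772e-01]
shift cm [ 0.11  0.16 -0.  ] turn 0.06 tooly yaw 6.16 q6 1.391 t 5.65
```

View pics/w3.png

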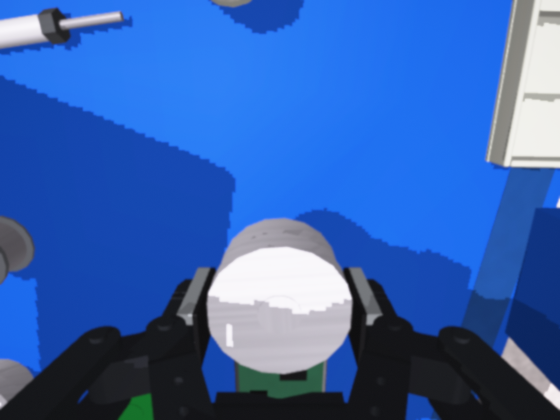

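The tin hangs level in the grip, with its lid circle spanning px 208-351 × 247-372.

```bash
python3 - <<'E'
from h import *
i,im=load('w3.png')
P=onz(i,[(208,309),(351,309),(280,247),(280,372)],.1121);print(P.round(4),P[:,:2].mean(0))
# holder check with the top view (t1: unobstructed?) 
for f in ['t1.png','t3.png']:
    i,im=load(f); hsv=cv2.cvtColor(im,cv2.COLOR_BGR2HSV)
    m=((hsv[...,1]<60)&(hsv[...,2]>110)).astype(np.uint8); m[:135]=0;m[180:]=0;m[:,:250]=0;m[:,305:]=0
    m=cv2.morphologyEx(m,cv2.MORPH_OPEN,np.ones((3,3)))
    n,l,st,c=cv2.connectedComponentsWithStats(m)
    for k in range(1,n):
        if st[k,4]>40:
            P=onz(i,np.argwhere(l==k)[:,::-1],.044)[:,:2].astype(np.float32)*1000; print(f,st[k],cv2.minAreaRect(P))
E
```

```text
[[0.6092 0.0374 0.1121]
 [0.6624 0.0432 0.1121]
 [0.6332 0.0655 0.1121]
 [0.6392 0.0112 0.1121]] [0.63601698 0.03933619]
t1.png [264 135   9  16  81] ((675.679443359375, -36.045326232910156), (13.436980247497559, 45.07221221923828), 72.57077026367188)
t1.png [ 250  135   55   45 1791] ((636.8065795898438, -60.74140167236328), (118.26722717285156, 141.443115234375), 0.12896449863910675)
t1.png [257 145   5  11  53] ((655.2118530273438, -12.897546768188477), (27.09390640258789, 10.553101539611816), 0.6379273533821106)
```

```bash
python3 - <<'E'
from h import *
i,im=load('w2.png')
print(onz(i,[(289,118),(408,119),(289,94),(408,94)],.044).round(4))
i,im=load('w1.png')
# outer top corners from crop c1 (x4.5 + offset)
q=np.array([(52,135),(115,460),(172,450),(612,66),(650,398),(585,405),(547,72)])/4.5+[130,20]-.5
print(onz(i,q,.044).round(4))
E
```

```text
[[ 0.6235 -0.1183  0.044 ]
 [ 0.6841 -0.1124  0.044 ]
 [ 0.6222 -0.1067  0.044 ]
 [ 0.6816 -0.1004  0.044 ]]
[[ 0.6723 -0.0073  0.044 ]
 [ 0.6125 -0.013   0.044 ]
 [ 0.6143 -0.0246  0.044 ]
 [ 0.6832 -0.1126  0.044 ]
 [ 0.6237 -0.1192  0.044 ]
 [ 0.6224 -0.1065  0.044 ]
 [ 0.6822 -0.1006  0.044 ]]
```

>>> jog_arm(
  plan=[0.13, 0.27, 0, 0, 0, 0, 2, 0, 0, 0, 2, 0, 0, 0, 2, 0, 0, 0, 0.5, 0, 0, 0, 0.4, 0, 0, 0, 0.2, 0, 0, 0, 0, 0],
)

```text
clock: 6.32
tool_pos: [0.6374, 0.0402, 0.0158]
tool_rot: [[-0.109, 0.994, 0.001], [0.994, 0.109, -0.0], [-0.0, 0.001, -1.0]]
wrist_force: [0.4, -0.2, -1.3]
opening: 0.0545
grip_force: 63.5
```

>>> jog_arm(
  plan=[0, 0, 0.2, 0, 0, 0, 0.2, 0, 0, 0, 0.1, 0, 0, 0, 0, 0],
)

```text
clock: 6.65
tool_pos: [0.637, 0.0404, 0.0104]
tool_rot: [[-0.109, 0.994, 0.0], [0.994, 0.109, -0.0], [-0.0, 0.0, -1.0]]
wrist_force: [-0.5, 0.6, -1.8]
opening: 0.0542
grip_force: 63.5
```

>>> jog_arm(
  plan=[-0.1, 0, 0.1, 0, 0, 0, 0.1, 0, 0, 0, 0, 0, 0, 0, 0, 0],
)

```text
clock: 6.98
tool_pos: [0.6372, 0.0393, 0.0086]
tool_rot: [[-0.109, 0.994, 0.001], [0.994, 0.109, -0.0], [-0.0, 0.0, -1.0]]
wrist_force: [-0.7, -0.9, 3.3]
opening: 0.054
grip_force: 63.4
```

>>> jog_arm(
  plan=[0, 0, 0, 0, 0, 0, 0, 0, 0, 0, 0, 0, 0, 0, 0, 0, 0, 0, 0, 0, 0, 0, 0, 0],
  gripper=8.5,
)

```text
clock: 7.48
tool_pos: [0.6371, 0.0394, 0.0082]
tool_rot: [[-0.109, 0.994, -0.0], [0.994, 0.109, 0.0], [0.0, -0.0, -1.0]]
wrist_force: [0.5, -0.7, 0.5]
opening: 0.0848
grip_force: 0.0
```

>>> jog_arm(
  plan=[0, 0, -1.5, 0, 0, 0, -3, 0, 0, 0, -4, 0, 0, 0, -4, 0, -3, 0, -3, 0, -4, 0, 0, 0, 0, 0, 0, 0, 0, 0, 0, 0],
)

```text
clock: 8.15
tool_pos: [0.6448, -0.0315, 0.1629]
tool_rot: [[-0.106, 0.994, 0.001], [0.994, 0.106, -0.0], [-0.0, 0.0, -1.0]]
wrist_force: [0.3, 0.4, -0.3]
opening: 0.0847
grip_force: 0.0
```

```bash
python3 - <<'E'
from h import *
s=arm.get_state();print(s['tool_pos'])
i,im=snap('wrist','w4.png'); greyblobs(i,im,.034)
goto(.43,-.124)
E
```

```text
[ 0.64479034 -0.03150205  0.16286204]
blob px [511.  40.] 8336 xy [0.7942 0.0937] r 0.0546
blob px [279. 103.] 4867 xy [0.6386 0.0393] r 0.0282
blob px [ 32. 133.] 2418 xy [0.4586 0.0016] r 0.0277
blob px [552. 137.] 542 xy [0.8481 0.0394] r 0.0158
blob px [281. 185.] 2478 xy [ 0.6466 -0.047 ] r 0.0531
blob px [501. 293.] 12967 xy [ 0.8628 -0.101 ] r 0.094
blob px [ 33. 268.] 2462 xy [ 0.4463 -0.1136] r 0.031
blob px [277. 291.] 1238 xy [ 0.6533 -0.1114] r 0.0314
blob px [140. 311.] 773 xy [ 0.5405 -0.1454] r 0.0377
blob px [418. 311.] 828 xy [ 0.7728 -0.121 ] r 0.038
blob px [387. 362.] 481 xy [ 0.7644 -0.1751] r 0.0179
shift cm [-7.020e+00 -2.232e+01  1.000e-02] turn 0 tooly yaw 6.16 q6 1.286 t 8.2
```

View pics/w4.png

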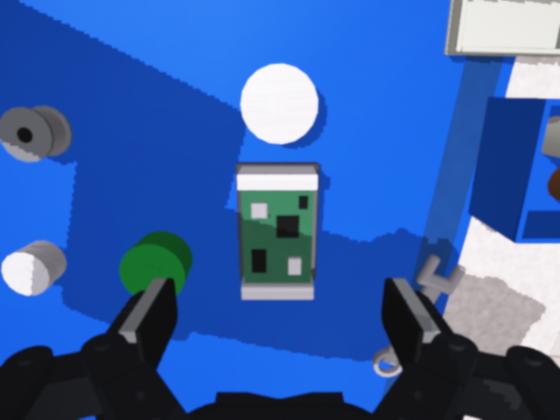

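The large tin stands at px (279,103), in line with the holder (centre px 278) with a gap. The small tin is at left (30,268) and the reel at (30,133).

>>> jog_arm(
  plan=[-1.15, -3.63, 0, 0, -1.15, -3.63, 0, 0, -1.15, -3.63, 0, 0, -1.15, -3.63, 0, 0, -1.15, -3.63, 1, 0, -1.15, -3.6, 2, 0, 0, 0, 3, 0, 0, 0, 0, 0, 0, 0, 0, 0],
)

```text
clock: 8.95
tool_pos: [0.4362, -0.1206, 0.1028]
tool_rot: [[-0.109, 0.994, -0.002], [0.994, 0.109, 0.001], [0.002, -0.002, -1.0]]
wrist_force: [0.0, -0.7, 1.0]
opening: 0.0852
grip_force: 0.0
```

```bash
python3 - <<'E'
from h import *
i,im=snap('wrist','w5.png'); greyblobs(i,im,.03,1000,val=120)
hsv=cv2.cvtColor(im,cv2.COLOR_BGR2HSV)
m=((hsv[...,1]<70)&(hsv[...,2]>100)).astype(np.uint8)
n,l=cv2.connectedComponents(m); k=l[245,278]; p=np.argwhere(l==k)[:,::-1]; P=onz(i,p,.03); s=arm.get_state(); Q=(P-s['tool_pos'])@s['tool_rot']
print('tool frame ext mm',(Q.min(0)*1000).round(1),(Q.max(0)*1000).round(1),p.min(0),p.max(0))
goto(.436,-.1235,6.1,.006)
i,im=load('w4.png'); greyblobs(i,im,.03,1000)
E
```

```text
blob px [274. 223.] 3518 xy [ 0.4341 -0.12  ] r 0.0237
tool frame ext mm [-21.7 -23.6  73.8] [24.7 16.7 73.8] [242 187] [305 256]
shift cm [-0.24 -0.17  9.78] turn 0.21 tooly yaw 6.31 q6 1.006 t 9.0
blob px [511.  40.] 8336 xy [0.7965 0.0944] r 0.0554
blob px [279. 103.] 4867 xy [0.6387 0.0391] r 0.0286
blob px [ 32. 133.] 2418 xy [0.4559 0.0009] r 0.0281
blob px [281. 185.] 2478 xy [ 0.6467 -0.0484] r 0.0539
blob px [501. 293.] 12967 xy [ 0.8662 -0.1032] r 0.0954
blob px [ 33. 268.] 2462 xy [ 0.4435 -0.116 ] r 0.0314
blob px [277. 291.] 1238 xy [ 0.6535 -0.1137] r 0.0319
```

>>> jog_arm(
  plan=[-0.07, -0.34, 1, -0.2, 0, 0, 2.5, 0, 0, 0, 3, 0, 0, 0, 2, 0, 0, 0, 0.65, 0, 0, 0, 0, 0],
)

```text
clock: 9.5
tool_pos: [0.4342, -0.122, 0.0113]
tool_rot: [[-0.114, 0.993, -0.001], [0.993, 0.114, 0.001], [0.001, -0.001, -1.0]]
wrist_force: [-0.6, 0.4, 0.4]
opening: 0.085
grip_force: 0.0
```

>>> jog_arm(
  plan=[0, 0, 0, 0, 0, 0, 0, 0, 0, 0, 0, 0, 0, 0, 0, 0, 0, 0, 0, 0, 0, 0, 0, 0, 0, 0, 0, 0, 0, 0, 0, 0],
  gripper=3,
)

```text
clock: 10.17
tool_pos: [0.4344, -0.1229, 0.0133]
tool_rot: [[-0.112, 0.994, 0.003], [0.994, 0.112, -0.001], [-0.001, 0.002, -1.0]]
wrist_force: [-0.7, 1.0, 11.3]
opening: 0.0395
grip_force: 59.0
```

```bash
python3 - <<'E'
from h import *
goto(.6386,.0393,6.1)
E
```

```text
shift cm [13.83 22.12  0.04] turn 0.36 tooly yaw 6.46 q6 0.996 t 10.17
```

>>> jog_arm(
  plan=[0, 0, 0, 0.36, 0, 0, 0, 0, 0, 0, -0.4, 0, 0, 0, -0.4, 0, 0, 0, 0, 0],
  gripper=6,
)

```text
clock: 10.58
tool_pos: [0.434, -0.1228, 0.0206]
tool_rot: [[-0.106, 0.994, 0.001], [0.994, 0.106, -0.001], [-0.001, 0.001, -1.0]]
wrist_force: [-0.3, -0.9, 0.2]
opening: 0.06
grip_force: 0.0
```

>>> jog_arm(
  plan=[0, 0, 0, 0, 0, 0, 0, 0, 0, 0, 0, 0, 0, 0, 0, 0, 0, 0, 0, 0, 0, 0, 0, 0],
  gripper=3,
)

```text
clock: 11.08
tool_pos: [0.4336, -0.1227, 0.0204]
tool_rot: [[-0.106, 0.994, 0.001], [0.994, 0.106, -0.0], [-0.001, 0.0, -1.0]]
wrist_force: [-3.7, 2.1, 11.5]
opening: 0.0389
grip_force: 58.8
```

```bash
python3 - <<'E'
from h import *
goto(.6386,.0393,6.1)
E
```

```text
shift cm [13.93 22.1   0.  ] turn -0.0 tooly yaw 6.1 q6 1.002 t 11.08
```

>>> jog_arm(
  plan=[0, 0, -1.5, 0, 0, 0, -3, 0, 0, 0, -3.5, 0, 1.99, 3.16, 0, 0, 1.99, 3.16, 0, 0, 1.99, 3.16, 0, 0, 1.99, 3.16, 0, 0, 1.99, 3.16, 0, 0, 1.99, 3.16, 0, 0, 1.99, 3.16, 0, 0],
)

```text
clock: 11.92
tool_pos: [0.6397, 0.0409, 0.0993]
tool_rot: [[-0.106, 0.994, -0.001], [0.994, 0.106, -0.0], [0.0, -0.001, -1.0]]
wrist_force: [-0.3, -1.3, -0.1]
opening: 0.0389
grip_force: 60.7
```

>>> jog_arm(
  plan=[0, 0, 0, 0, 0, 0, 0, 0, 0, 0, 0, 0],
)

```text
clock: 12.17
tool_pos: [0.6381, 0.0395, 0.0989]
tool_rot: [[-0.107, 0.994, -0.002], [0.994, 0.107, -0.0], [0.0, -0.002, -1.0]]
wrist_force: [-0.6, 0.5, -0.3]
opening: 0.039
grip_force: 60.8
```

```bash
python3 - <<'E'
from h import *
s=arm.get_state();print(s['tool_pos'],s['opening'])
i,im=snap('wrist','w6.png');snap('scene','s6.png');snap('top','t6.png')
goto(.6386,.0393,6.1)
E
```

```text
[0.63805468 0.03952654 0.09886276] 0.03903835018157974
shift cm [ 0.06  0.07 -0.  ] turn -0.06 tooly yaw 6.04 q6 1.395 t 12.32
```

View pics/w6.png

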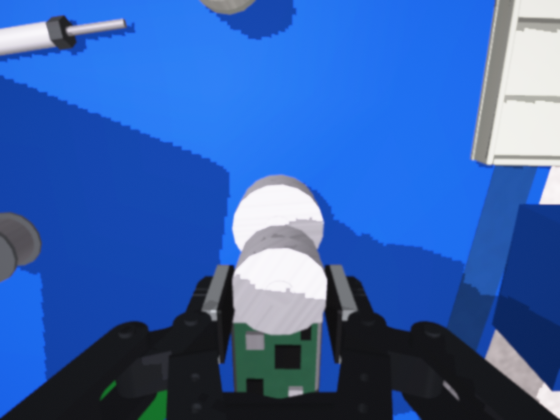

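The small tin is held level, lid centre about px (280,289), above the large tin lid at about (278,224).

```bash
python3 - <<'E'
from h import *
i,im=load('w6.png')
hsv=cv2.cvtColor(im,cv2.COLOR_BGR2HSV)
m=((hsv[...,1]<60)&(hsv[...,2]>205)).astype(np.uint8)
n,l,st,c=cv2.connectedComponentsWithStats(m)
for k in range(1,n):
    if st[k,4]>400 and 200<c[k][0]<350: print(st[k],c[k])
for z in (.1035,.1085): 
    P=onz(i,[(233,289),(328,289),(280,246),(280,333)],z); print(P.round(4).tolist(),P.mean(0))
P=onz(i,[(233,224),(323,224)],.034); print(P.round(4), P.mean(0))
E
```

```text
[ 233  184   90   67 3157] [271.9309471  210.41653468]
[ 234  248   93   52 3289] [283.87260566 272.743083  ]
[[0.6198, 0.0362, 0.1035], [0.6606, 0.0406, 0.1035], [0.6378, 0.0585, 0.1035], [0.6424, 0.0159, 0.1035]] [0.64015315 0.03778525 0.1035    ]
[[0.6202, 0.0392, 0.1085], [0.6595, 0.0434, 0.1085], [0.6375, 0.0607, 0.1085], [0.642, 0.0196, 0.1085]] [0.63982048 0.04072516 0.1085    ]
[[0.6111 0.0395 0.034 ]
 [0.6657 0.0454 0.034 ]] [0.63840816 0.04245557 0.034     ]
```

>>> jog_arm(
  plan=[0.05, -0.1, 1, 0, 0, 0, 1.6, 0, 0, 0, 1, 0, 0, 0, 0.3, 0, 0, 0, 0, 0, 0, 0, 0, 0],
)

```text
clock: 12.82
tool_pos: [0.6376, 0.0396, 0.0609]
tool_rot: [[-0.106, 0.994, -0.0], [0.994, 0.106, -0.0], [-0.0, -0.0, -1.0]]
wrist_force: [-0.4, 0.1, -0.2]
opening: 0.039
grip_force: 60.8
```

>>> jog_arm(
  plan=[0, 0, 0.15, 0, 0, 0, 0.15, 0, 0, 0, 0, 0, 0, 0, 0, 0],
)

```text
clock: 13.15
tool_pos: [0.6377, 0.0398, 0.0579]
tool_rot: [[-0.106, 0.994, 0.0], [0.994, 0.106, -0.0], [-0.0, 0.0, -1.0]]
wrist_force: [-0.3, 0.4, -0.9]
opening: 0.039
grip_force: 60.8
```

>>> jog_arm(
  plan=[0, 0, 0.1, 0, 0, 0, 0.1, 0, 0, 0, 0, 0, 0, 0, 0, 0],
)

```text
clock: 13.48
tool_pos: [0.6376, 0.0398, 0.0557]
tool_rot: [[-0.106, 0.994, -0.0], [0.994, 0.106, -0.0], [0.0, -0.0, -1.0]]
wrist_force: [0.0, -0.3, -0.6]
opening: 0.039
grip_force: 60.8
```

>>> jog_arm(
  plan=[0, 0, 0.1, 0, 0, 0, 0, 0, 0, 0, 0, 0],
)

```text
clock: 13.73
tool_pos: [0.6376, 0.0398, 0.0547]
tool_rot: [[-0.106, 0.994, -0.0], [0.994, 0.106, -0.0], [-0.0, -0.0, -1.0]]
wrist_force: [0.6, -1.3, -0.3]
opening: 0.0395
grip_force: 60.8
```

>>> jog_arm(
  plan=[0, 0, 0.05, 0, 0, 0, 0.05, 0, 0, 0, 0, 0, 0, 0, 0, 0],
)

```text
clock: 14.07
tool_pos: [0.6377, 0.0398, 0.0545]
tool_rot: [[-0.106, 0.994, 0.001], [0.994, 0.106, -0.0], [-0.0, 0.001, -1.0]]
wrist_force: [-2.1, -0.7, 5.9]
opening: 0.039
grip_force: 61.4
```

>>> jog_arm(
  plan=[0, 0, 0, 0, 0, 0, 0, 0, 0, 0, 0, 0, 0, 0, 0, 0, 0, 0, 0, 0, 0, 0, 0, 0],
  gripper=7,
)

```text
clock: 14.57
tool_pos: [0.6376, 0.0398, 0.0536]
tool_rot: [[-0.106, 0.994, -0.0], [0.994, 0.106, 0.0], [0.0, -0.0, -1.0]]
wrist_force: [0.5, -0.7, 0.1]
opening: 0.0702
grip_force: 0.0
```

>>> jog_arm(
  plan=[0, 0, -1.5, 0, 0, 0, -3, 0, 0, 0, -4, 0, 0, 0, -3, 0, -3, 0, -1, 0, -4, 0, 0, 0, 0, 0, 0, 0, 0, 0, 0, 0],
)

```text
clock: 15.23
tool_pos: [0.6452, -0.0317, 0.1786]
tool_rot: [[-0.103, 0.995, 0.0], [0.995, 0.103, -0.0], [-0.0, 0.0, -1.0]]
wrist_force: [0.6, 1.1, -1.3]
opening: 0.07
grip_force: 0.0
```

```bash
python3 - <<'E'
from h import *
i,im=snap('wrist','w7.png')
snap('top','t7.png')
greyblobs(i,im,.064,500)
goto(.59,.173)
E
```

```text
blob px [507.  41.] 9292 xy [0.7836 0.0907] r 0.0538
blob px [278. 102.] 4334 xy [0.6385 0.0401] r 0.0251
blob px [ 44. 132.] 2186 xy [0.4774 0.0051] r 0.0244
blob px [545. 134.] 1115 xy [0.8318 0.0391] r 0.018
blob px [280. 181.] 2301 xy [ 0.6458 -0.0377] r 0.0474
blob px [498. 291.] 15291 xy [ 0.8498 -0.1006] r 0.1017
blob px [277. 281.] 1170 xy [ 0.6515 -0.0946] r 0.0282
blob px [167. 302.] 690 xy [ 0.5677 -0.1243] r 0.0315
blob px [391. 301.] 721 xy [ 0.7426 -0.1061] r 0.0317
blob px [444. 412.] 505 xy [ 0.8243 -0.2152] r 0.0198
shift cm [ 2.073e+01 -3.310e+00  1.000e-02] turn 0 tooly yaw 6.07 q6 1.289 t 15.33
```

View pics/w7.png

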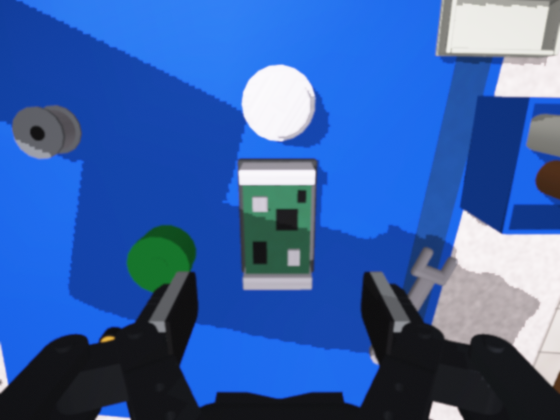

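The stack is upright at px (278,102), with the small lid inside the large outline. The reel and green look-alike are untouched. Next is the bottle.

>>> jog_arm(
  plan=[3.46, -0.55, 0, 0, 3.46, -0.55, 0, 0, 3.46, -0.55, 0, 0, 3.46, -0.55, 0, 0, 3.46, -0.55, 0, 0, 3.4, -0.55, 0, 0, 0, 0, 0, -7, 0, 0, 0, -7, 0, 0, 0, -7, 0, 0, 0, -7],
  gripper=8.5,
)

```text
clock: 16.17
tool_pos: [0.5894, 0.1743, 0.1785]
tool_rot: [[-0.568, 0.823, -0.001], [0.823, 0.568, 0.0], [0.0, -0.001, -1.0]]
wrist_force: [0.0, -0.1, 0.7]
opening: 0.0854
grip_force: 0.0
```

>>> jog_arm(
  plan=[0, 0, 0, -7, 0, 0, 0, -7, 0, 0, 0, -7, 0, 0, 0, -7, 0, 0, 0, -7, 0, 0, 0, -7, 0, 0, 0, -7, 0, 0, 0, -7, 0, 0, 0, 0, 0, 0, 0, 0],
)

```text
clock: 17.0
tool_pos: [0.5898, 0.1734, 0.1785]
tool_rot: [[-1.0, 0.001, -0.0], [0.001, 1.0, 0.0], [0.0, 0.0, -1.0]]
wrist_force: [0.1, 0.6, -0.2]
opening: 0.0849
grip_force: 0.0
```

```bash
python3 - <<'E'
from h import *
s=arm.get_state();print(s['tool_pos'],s['joint_positions'].round(2))
i,im=snap('wrist','w8.png')
greyblobs(i,im,.074,300)
goto(.59,.173,90)
E
```

```text
[0.58978615 0.17342876 0.17853926] [0.15 0.39 0.08 1.26 0.   0.15]
blob px [41. 16.] 1239 xy [0.458  0.0247] r 0.0171
blob px [231.  47.] 1569 xy [0.4939 0.1425] r 0.0384
blob px [455. 151.] 870 xy [0.5502 0.2965] r 0.0181
blob px [290. 196.] 2793 xy [0.582  0.1808] r 0.024
blob px [105. 246.] 6921 xy [0.623  0.0433] r 0.0501
blob px [141. 310.] 832 xy [0.6771 0.0674] r 0.0346
shift cm [-0.01 -0.03 -0.  ] turn -0.09 tooly yaw 89.91 q6 0.151 t 17.05
```

View pics/w8.png

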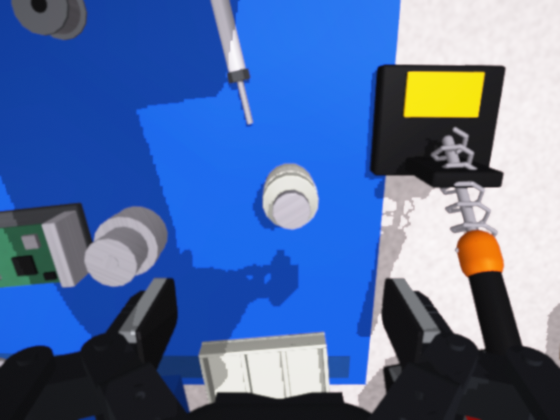

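The cap is at px (291,209), and the stand's base corners are about (385,65), (504,66) and (375,173), with the sponge at (405-483, 70-118). The iron's handle runs toward (500,340). The driver blade tip is at (249,123).

```bash
python3 - <<'E'
from h import *
i,im=load('w8.png'); hsv=cv2.cvtColor(im,cv2.COLOR_BGR2HSV)
y=((hsv[...,0]>20)&(hsv[...,0]<35)&(hsv[...,1]>150)).astype(np.uint8); y[250:]=0
p=np.argwhere(y)[:,::-1]; 
for z in(.02,.024):
    P=onz(i,p,z)[:,:2].astype(np.float32)*1000; r=cv2.minAreaRect(P); print('sponge',r)
print('cap',onz(i,[(291,209)],.074), 'cap edges',onz(i,[(273,209),(310,209),(291,227)],.074).round(4))
c=cv2.resize(im[50:200,360:520],None,fx=4.5,fy=4,interpolation=cv2.INTER_CUBIC); c=cv2.convertScaleAbs(c,alpha=1.8,beta=20);cv2.imwrite('pics/c8.png',c)
E
```

```text
sponge ((512.3423461914062, 304.6204833984375), (36.26769256591797, 63.39263153076172), 0.07142330706119537)
sponge ((512.3250122070312, 302.86865234375), (35.78506088256836, 62.549034118652344), 0.07138471305370331)
cap [[0.59107221 0.18183667 0.074     ]] cap edges [[0.5911 0.1689 0.074 ]
 [0.5911 0.1955 0.074 ]
 [0.6049 0.182  0.074 ]]
```

View pics/c8.png

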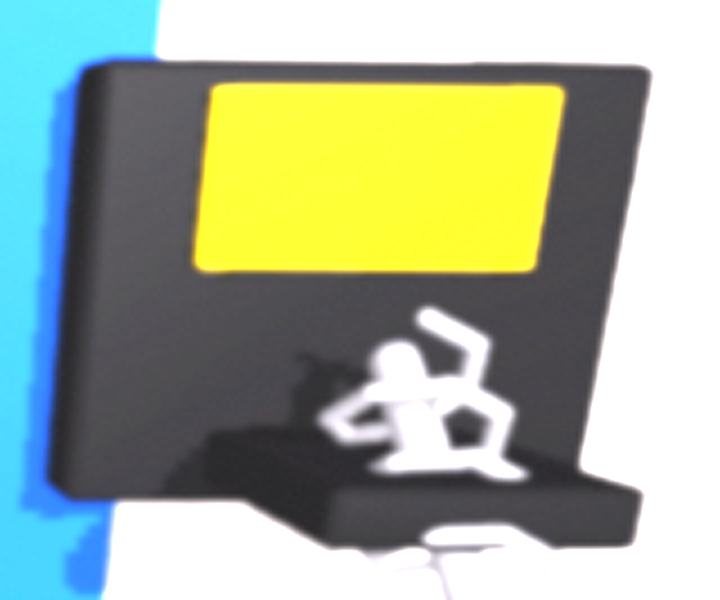

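```bash
python3 - <<'E'
from h import *
i,im=load('w8.png')
q=np.array([(108,65),(649,68),(75,495),(582,465)])/[4.5,4]+[360,50]-.4
P=onz(i,q,.02); print(P.round(4))
# yellow polygon corners
q=np.array([(210,84),(565,86),(194,272),(536,272)])/[4.5,4]+[360,50]-.4
for z in (.02,.023): print(onz(i,q,z).round(4))
i,im=load('top0.png') if False else (arm.camera_info('top'),cv2.imread('pics/t7.png'))
hsv=cv2.cvtColor(im,cv2.COLOR_BGR2HSV)
m=(hsv[...,2]<70).astype(np.uint8); m[:170]=0;m[225:]=0;m[:,:110]=0;m[:,175:]=0
y=((hsv[...,0]>20)&(hsv[...,0]<35)&(hsv[...,1]>150)).astype(np.uint8); y[:170]=0;y[225:]=0;y[:,:110]=0;y[:,175:]=0
m|=y
n,l,st,c=cv2.connectedComponentsWithStats(m)
for k in range(1,n):
  if st[k,4]>150: print(st[k],cv2.minAreaRect(onz(i,np.argwhere(l==k)[:,::-1],.02)[:,:2].astype(np.float32)*1000))
p=np.argwhere(y)[:,::-1]; print('y',cv2.minAreaRect(onz(i,p,.02)[:,:2].astype(np.float32)*1000))
E
```

```text
[[0.4912 0.2549 0.02  ]
 [0.4907 0.3504 0.02  ]
 [0.5768 0.256  0.02  ]
 [0.57   0.3522 0.02  ]]
[[0.4946 0.273  0.02  ]
 [0.4942 0.3359 0.02  ]
 [0.5305 0.2738 0.02  ]
 [0.5301 0.3366 0.02  ]]
[[0.4947 0.272  0.023 ]
 [0.4944 0.3343 0.023 ]
 [0.5303 0.2728 0.023 ]
 [0.5299 0.3349 0.023 ]]
[ 123  178   38   36 1103] ((537.16162109375, 301.69635009765625), (94.82738494873047, 101.0942153930664), 0.26116523146629333)
y ((511.28851318359375, 306.4127502441406), (32.37864303588867, 57.786903381347656), 0.2437829226255417)
```

>>> jog_arm(
  plan=[-0.13, 0.84, 0, -0.6, 0, 0, 3, 0, 0, 0, 3, 0, 0, 0, 3, 0, 0, 0, 3, 0, 0, 0, 2.5, 0, 0, 0, 1.5, 0, 0, 0, 0, 0],
)

```text
clock: 17.72
tool_pos: [0.5895, 0.1812, 0.0152]
tool_rot: [[-1.0, -0.011, -0.006], [-0.011, 1.0, -0.001], [0.006, -0.001, -1.0]]
wrist_force: [-1.4, 0.4, -0.0]
opening: 0.085
grip_force: 0.0
```

>>> jog_arm(
  plan=[0, 0, 0, 0, 0, 0, 0, 0, 0, 0, 0, 0, 0, 0, 0, 0, 0, 0, 0, 0, 0, 0, 0, 0, 0, 0, 0, 0],
  gripper=3.4,
)

```text
clock: 18.3
tool_pos: [0.5926, 0.1812, 0.0206]
tool_rot: [[-1.0, -0.012, 0.003], [-0.012, 1.0, 0.001], [-0.003, 0.001, -1.0]]
wrist_force: [-1.2, 0.3, 6.4]
opening: 0.0429
grip_force: 60.7
```

```bash
python3 - <<'E'
from h import *
goto(.447,.3025,90.5)
E
```

```text
shift cm [14.42 12.3  -0.04] turn 0.18 tooly yaw 90.68 q6 0.149 t 18.3
```

>>> jog_arm(
  plan=[0, 0, -1, 0, 0, 0, -2, 0, 0, 0, -3, 0, 2, 1.7, 0, 0.18, 2.4, 2.05, 0, 0, 2.8, 2.4, 0, 0, 2.8, 2.4, 0, 0, 2.4, 2.05, 0, 0, 1.5, 1.3, 0, 0, 0.52, 0.4, 0, 0],
)

```text
clock: 19.13
tool_pos: [0.4438, 0.3042, 0.0799]
tool_rot: [[-1.0, -0.011, -0.0], [-0.011, 1.0, 0.001], [-0.0, 0.001, -1.0]]
wrist_force: [0.2, -0.0, -1.3]
opening: 0.0423
grip_force: 61.1
```

>>> jog_arm(
  plan=[0, 0, 0, 0, 0, 0, 0, 0, 0, 0, 0, 0],
)

```text
clock: 19.38
tool_pos: [0.4473, 0.3021, 0.0791]
tool_rot: [[-1.0, -0.008, 0.001], [-0.008, 1.0, 0.0], [-0.001, 0.0, -1.0]]
wrist_force: [0.6, 0.1, -2.0]
opening: 0.0426
grip_force: 61.1
```

```bash
python3 - <<'E'
from h import *
s=arm.get_state();print(s['tool_pos'],s['opening'],s['tool_rot'][:,2])
i,im=snap('wrist','w9.png');snap('scene','s9.png');snap('top','t9.png')
goto(.447,.3025,90.5)
E
```

```text
[0.44729076 0.30205603 0.07910373] 0.04256253336243778 [ 8.74783965e-04  8.78553874e-05 -9.99999614e-01]
shift cm [ 0.01  0.07 -0.  ] turn -0.07 tooly yaw 90.43 q6 0.431 t 19.53
```

View pics/w9.png

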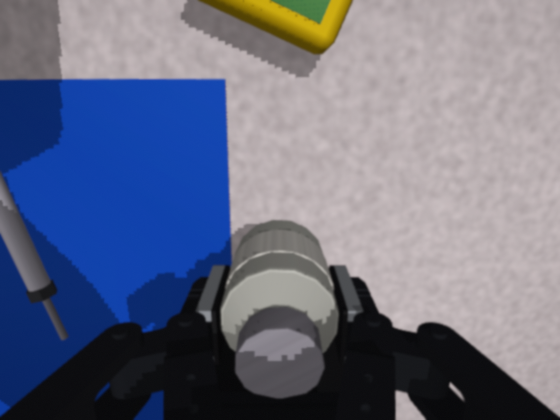

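The bottle is held upright, with the cap at px (280,358), centred between the fingers.

```bash
python3 - <<'E'
from h import *
i,im=load('w9.png')
P=onz(i,[(237,357),(325,357),(281,318),(281,398)],.1325);print(P.round(4).tolist(),P.mean(0))
E
```

```text
[[0.444, 0.289, 0.1325], [0.4438, 0.3154, 0.1325], [0.4301, 0.3021, 0.1325], [0.4598, 0.3024, 0.1325]] [0.44443297 0.30222406 0.1325    ]
```

>>> jog_arm(
  plan=[0, 0.05, 1, 0, 0, 0, 2, 0, 0, 0, 1.5, 0, 0, 0, 0.8, 0, 0, 0, 0.3, 0, 0, 0, 0, 0, 0, 0, 0, 0],
)

```text
clock: 20.12
tool_pos: [0.4466, 0.3031, 0.023]
tool_rot: [[-1.0, -0.009, 0.0], [-0.009, 1.0, 0.0], [-0.0, 0.0, -1.0]]
wrist_force: [-0.0, -0.1, -1.7]
opening: 0.0425
grip_force: 61.1
```

>>> jog_arm(
  plan=[0, 0, 0.12, 0, 0, 0, 0.12, 0, 0, 0, 0, 0, 0, 0, 0, 0],
)

```text
clock: 20.45
tool_pos: [0.4463, 0.3031, 0.0206]
tool_rot: [[-1.0, -0.009, 0.0], [-0.009, 1.0, 0.0], [-0.0, 0.0, -1.0]]
wrist_force: [0.9, -0.8, -1.4]
opening: 0.0426
grip_force: 61.1
```

>>> jog_arm(
  plan=[0, 0, 0, 0, 0, 0, 0, 0],
)

```text
clock: 20.62
tool_pos: [0.4463, 0.3031, 0.0206]
tool_rot: [[-1.0, -0.009, 0.0], [-0.009, 1.0, 0.0], [-0.0, 0.0, -1.0]]
wrist_force: [0.3, -0.7, 0.6]
opening: 0.0428
grip_force: 61.1
```

>>> jog_arm(
  plan=[0, 0, 0.06, 0, 0, 0, 0, 0],
)

```text
clock: 20.78
tool_pos: [0.4463, 0.3031, 0.0205]
tool_rot: [[-1.0, -0.009, 0.001], [-0.009, 1.0, 0.0], [-0.001, 0.0, -1.0]]
wrist_force: [-2.2, -1.2, 8.1]
opening: 0.0427
grip_force: 62.0
```

>>> jog_arm(
  plan=[0, 0, 0, 0, 0, 0, 0, 0, 0, 0, 0, 0, 0, 0, 0, 0, 0, 0, 0, 0],
  gripper=8.5,
)

```text
clock: 21.2
tool_pos: [0.4462, 0.303, 0.0197]
tool_rot: [[-1.0, -0.009, -0.0], [-0.009, 1.0, -0.0], [0.0, -0.0, -1.0]]
wrist_force: [0.0, -0.0, -0.0]
opening: 0.0852
grip_force: 0.0
```

>>> jog_arm(
  plan=[0, 0, -1, 0, 0, 0, -2.5, 0, 0, 0, -4, 0, 0, 0, -4, 0, 0, 0, -4, 0, -2.5, -2, 0, 0, -3, -2.5, 0, 0, 0, -2.5, 0, 0, 0, 0, 0, 0, 0, 0, 0, 0],
)

```text
clock: 22.03
tool_pos: [0.5021, 0.2325, 0.1753]
tool_rot: [[-1.0, -0.007, 0.0], [-0.007, 1.0, 0.0], [-0.0, 0.0, -1.0]]
wrist_force: [-0.3, -0.7, -0.2]
opening: 0.0851
grip_force: 0.0
```

```bash
python3 - <<'E'
from h import *
s=arm.get_state();print(s['tool_pos'])
i,im=snap('wrist','w10.png');snap('top','t10.png')
greyblobs(i,im,.074,300)
goto(.465,.132)
E
```

```text
[0.50205493 0.23251105 0.17534688]
blob px [157. 128.] 2190 xy [0.4593 0.1522] r 0.0546
blob px [369. 261.] 753 xy [0.5428 0.3037] r 0.0195
blob px [345. 340.] 6688 xy [0.6187 0.2862] r 0.0737
blob px [140. 311.] 853 xy [0.5876 0.1282] r 0.0339
blob px [ 56. 322.] 5131 xy [0.6057 0.0551] r 0.0535
shift cm [  3.75 -10.15  -0.  ] turn 0 tooly yaw 90.51 q6 0.276 t 22.13
```

View pics/w10.png

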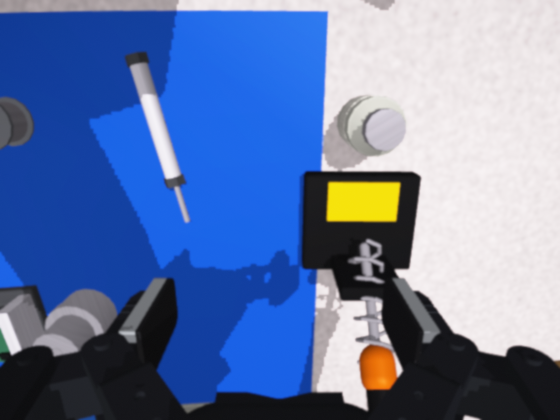

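The bottle stands upright, cap at px (385,130), in front of the stand (base corners (305,172) and (419,174)). The driver runs from (137,57) to its blade collar at (175,183), with the blade tip at (187,221).

```bash
python3 - <<'E'
from h import *
i,im=load('w10.png')
print('cap',onz(i,[(385,129.5)],.074).round(4))
print('stand',onz(i,[(308,173),(418,175),(306,267),(408,265)],.02).round(4))
hsv=cv2.cvtColor(im,cv2.COLOR_BGR2HSV)
m=((hsv[...,1]<90)).astype(np.uint8); m[:45]=0;m[230:]=0;m[:,:110]=0;m[:,210:]=0
n,l,st,c=cv2.connectedComponentsWithStats(m)
k=1+np.argmax(st[1:,4]); print(st[k])
p=np.argwhere(l==k)[:,::-1].astype(float)
v=hsv[...,2]
bar=p[(p[:,1]>70)&(p[:,1]<172)]
P=onz(i,bar,.010)[:,:2]; mu=P.mean(0); u=np.linalg.svd(P-mu,full_matrices=False)[2][0]; u*=np.sign(u[0])
print('axis dir deg',np.degrees(np.arctan2(u[1],u[0])))
A=onz(i,p,.010)[:,:2]; t=(A-mu)@u; print('ends',mu+u*t.min(),mu+u*t.max(),t.max()-t.min(), 'mid if 110+35 => origin', mu+u*(t.min()+.055), mu+u*(t.max()-.09))
E
```

```text
cap [[0.4464 0.3022 0.074 ]]
stand [[0.488  0.2566 0.02  ]
 [0.4889 0.3496 0.02  ]
 [0.5756 0.2576 0.02  ]
 [0.5731 0.3513 0.02  ]]
[ 126   53   64  169 2544]
axis dir deg 13.219015995367315
ends [0.39453493 0.11677344] [0.53511236 0.14979481] 0.14440368398355874 mid if 110+35 => origin [0.4480776  0.12935051] [0.44749708 0.12921415]
```

>>> jog_arm(
  plan=[1.8, -3.48, 0, 0, 1.8, -3.48, 0, 0, 1.8, -3.48, 1, 0, 0, 0, 3, -6.3, 0, 0, 3, -6.4, 0, 0, 3, 0, 0, 0, 2, 0, 0, 0, 0, 0, 0, 0, 0, 0],
  gripper=4,
)

```text
clock: 22.88
tool_pos: [0.4482, 0.1294, 0.0547]
tool_rot: [[-0.973, -0.23, -0.002], [-0.23, 0.973, -0.0], [0.002, 0.0, -1.0]]
wrist_force: [1.1, 0.4, 0.8]
opening: 0.0404
grip_force: 0.0
```

```bash
python3 - <<'E'
from h import *
i,im=snap('wrist','w11.png')
hsv=cv2.cvtColor(im,cv2.COLOR_BGR2HSV)
m=(hsv[...,1]<90).astype(np.uint8)
n,l,st,c=cv2.connectedComponentsWithStats(m)
s=arm.get_state(); 
for k in range(1,n):
    if st[k,4]>1000:
        p=np.argwhere(l==k)[:,::-1]; Q=(onz(i,p,.010)-s['tool_pos'])@s['tool_rot']*1000
        print(st[k],c[k].round(),Q.min(0).round(1),Q.max(0).round(1), 'y at |x|<25:',np.round([Q[(abs(Q[:,0]-x)<3),1].mean() for x in(0,10,20,30)],2))
goto(.4478,.1293,103.2,.004)
E
```

```text
[    0     0   560   145 40677] [370.  47.] [  55.1 -131.8   45.6] [122.6 146.4  45.7] y at |x|<25: [nan nan nan nan]
[ 264  140   32  230 5051] [279. 238.] [-88.6  -8.8  45.7] [56.3  7.9 45.7] y at |x|<25: [-0.5  -0.38 -0.39 -0.27]
[   0  147   90   89 6322] [ 40. 190.] [   3.6 -157.5   45.6] [  53.1 -102.5   45.7] y at |x|<25: [    nan -141.35 -131.62 -127.67]
[    0   156   560   264 47183] [333. 354.] [-135.1 -194.9   45.7] [ 48.8 195.7  45.8] y at |x|<25: [147.82 148.05 148.   147.99]
shift cm [0.13 0.02 5.17] turn 0.08 tooly yaw 103.28 q6 -0.131 t 22.93<stdin>:10: RuntimeWarning: Mean of empty slice.
  ret = ret.dtype.type(ret / rcount)
```

>>> jog_arm(
  plan=[0.13, -0.04, 1.5, 0, 0, 0, 1.5, 0, 0, 0, 1, 0, 0, 0, 0.3, 0, 0, 0, 0, 0, 0, 0, 0, 0],
)

```text
clock: 23.43
tool_pos: [0.4484, 0.1282, 0.013]
tool_rot: [[-0.973, -0.229, 0.002], [-0.229, 0.973, 0.0], [-0.002, -0.0, -1.0]]
wrist_force: [0.3, -1.1, -0.1]
opening: 0.0397
grip_force: 0.0
```

>>> jog_arm(
  plan=[0, 0, 0.3, 0, 0, 0, 0.3, 0, 0, 0, 0, 0, 0, 0, 0, 0],
)

```text
clock: 23.77
tool_pos: [0.4476, 0.128, 0.0058]
tool_rot: [[-0.974, -0.229, -0.0], [-0.229, 0.974, 0.0], [0.0, 0.0, -1.0]]
wrist_force: [0.4, 0.4, 0.7]
opening: 0.0399
grip_force: 0.0
```

>>> jog_arm(
  plan=[0.05, 0.1, 0.1, 0, 0, 0, 0, 0],
)

```text
clock: 23.93
tool_pos: [0.4467, 0.1289, 0.0047]
tool_rot: [[-0.974, -0.229, -0.0], [-0.229, 0.974, 0.0], [0.0, 0.0, -1.0]]
wrist_force: [0.2, 0.2, -1.0]
opening: 0.04
grip_force: 0.0
```

>>> jog_arm(
  plan=[0, 0, 0, 0, 0, 0, 0, 0, 0, 0, 0, 0, 0, 0, 0, 0, 0, 0, 0, 0, 0, 0, 0, 0, 0, 0, 0, 0],
  gripper=0.4,
)

```text
clock: 24.52
tool_pos: [0.447, 0.1288, 0.005]
tool_rot: [[-0.974, -0.229, 0.0], [-0.229, 0.974, 0.0], [-0.0, -0.0, -1.0]]
wrist_force: [-1.0, 0.1, 5.2]
opening: 0.0113
grip_force: 58.7
```

```bash
python3 - <<'E'
from h import *
s=arm.get_state();print(s['tool_pos'],s['joint_positions'].round(2))
i,im=load('w1.png')
c=cv2.resize(im[50:250,440:560],None,fx=4,fy=3,interpolation=cv2.INTER_CUBIC)
cv2.imwrite('pics/c12.png',c)
goto(.52,-.25)
E
```

```text
[0.44697743 0.12882986 0.00499731] [ 0.1   0.31 -0.56  0.71  0.   -0.13]
shift cm [  1.55 -38.55  -0.  ] turn 0 tooly yaw 103.22 q6 -0.131 t 24.52
```

>>> jog_arm(
  plan=[0, 0, -1, 0, 0, 0, -2.5, 0, 0, 0, -4, 0, 0, 0, -4, 0, 0, 0, -4, 0, 0, 0, -3, 0, 0, -2, 0, 0, 0, -3.8, 0, 0, 0, -4, 0, 0, 0, -4, 0, 0],
)

```text
clock: 25.35
tool_pos: [0.4785, -0.0067, 0.19]
tool_rot: [[-0.973, -0.23, 0.001], [-0.23, 0.973, -0.0], [-0.001, -0.0, -1.0]]
wrist_force: [0.7, 0.7, -0.5]
opening: 0.0114
grip_force: 58.7
```

>>> jog_arm(
  plan=[0, -4, 0, 0, 0, -4, 0, 0, 0, -4, 0, 0, 0, -4, 0, 0, 0, -4, 0, 0, 0, -4, 0, 0, 0, -3, 0, 0, 0, 0, 0, 6.6, 0, 0, 0, 6.6, 0, 0, 0, 0],
)

```text
clock: 26.18
tool_pos: [0.54, -0.2691, 0.1889]
tool_rot: [[-1.0, 0.006, -0.001], [0.006, 1.0, 0.001], [0.001, 0.001, -1.0]]
wrist_force: [-0.6, 0.5, -0.3]
opening: 0.0115
grip_force: 58.8
```

```bash
python3 - <<'E'
from h import *
s=arm.get_state();print(s['tool_pos'],s['opening'],s['joint_positions'].round(2))
i,im=snap('wrist','w12.png');snap('top','t12.png');snap('scene','s12.png')
goto(.564,-.388)
E
```

```text
[ 0.53995631 -0.26911813  0.18888555] 0.011455383275737172 [-0.6   0.36  0.07  1.28  0.   -0.6 ]
shift cm [ -2.33 -12.    -0.  ] turn 0 tooly yaw 90.26 q6 -0.604 t 26.33
```

View pics/w12.png

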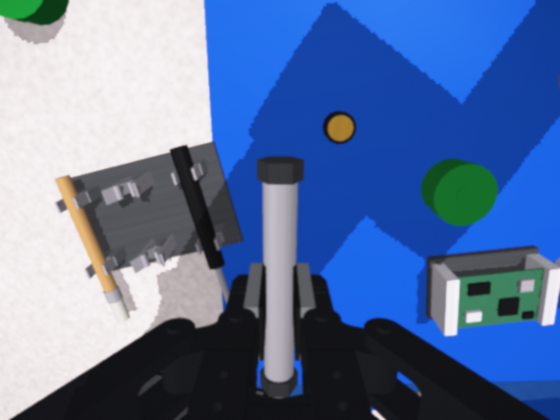

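The wrist view shows the rack base with corners at about px (213,143), (242,240) and far right (100,272). The clips are at (122,190) and (152,255), the black driver at (181,150)-(215,265), and the brush at (65,180)-(120,315). The gripped driver is straight, running from (280,160) to (278,390).

```bash
python3 - <<'E'
from h import *
i,im=load('w12.png'); hsv=cv2.cvtColor(im,cv2.COLOR_BGR2HSV); V=hsv[...,2].astype(int);S=hsv[...,1].astype(int)
m=((V<115)&(S<110)).astype(np.uint8)
m=cv2.morphologyEx(m,cv2.MORPH_OPEN,np.ones((2,2)))
near=[];left=[];far=[]
for u in list(range(85,172,3))+list(range(192,210,3)):
    r=np.argwhere(m[130:230,u])[:,0]
    if len(r): near.append((u,130+r[0]))
for v in range(150,236,3):
    r=np.argwhere(m[v,205:250])[:,0]
    if len(r): left.append((205+r[-1],v))
for u in list(range(112,140,3))+list(range(168,205,3))+list(range(222,240,3)):
    r=np.argwhere(m[225:300,u])[:,0]
    if len(r): far.append((u,225+r[-1]))
print(near,left,far,sep='\n')
def fit(pts,z):
    P=onz(i,np.array(pts)-[0,0],z)[:,:2].astype(np.float32)
    l=cv2.fitLine(P,cv2.DIST_HUBER,0,.001,.001).ravel(); 
    n=np.array([-l[1],l[0]]); res=(P-l[2:])@n
    return l,np.degrees(np.arctan2(l[1],l[0])),np.abs(res).max()
for nm,pts,z in (('near',near,0),('left',left,0),('far',far,.006)): print(nm,fit(pts,z))
E
```

```text
[(85, np.int64(176)), (88, np.int64(175)), (91, np.int64(175)), (94, np.int64(174)), (97, np.int64(173)), (100, np.int64(172)), (103, np.int64(172)), (106, np.int64(171)), (109, np.int64(170)), (112, np.int64(169)), (115, np.int64(168)), (118, np.int64(168)), (121, np.int64(167)), (124, np.int64(166)), (127, np.int64(165)), (130, np.int64(165)), (133, np.int64(164)), (136, np.int64(163)), (139, np.int64(162)), (142, np.int64(162)), (145, np.int64(161)), (148, np.int64(160)), (151, np.int64(159)), (154, np.int64(158)), (157, np.int64(158)), (160, np.int64(157)), (163, np.int64(156)), (166, np.int64(155)), (169, np.int64(155)), (192, np.int64(149)), (195, np.int64(148)), (198, np.int64(147)), (201, np.int64(147)), (204, np.int64(146)), (207, np.int64(145))]
[(np.int64(216), 150), (np.int64(217), 153), (np.int64(217), 156), (np.int64(218), 159), (np.int64(219), 162), (np.int64(220), 165), (np.int64(221), 168), (np.int64(222), 171), (np.int64(223), 174), (np.int64(224), 177), (np.int64(225), 180), (np.int64(225), 183), (np.int64(226), 186), (np.int64(227), 189), (np.int64(228), 192), (np
[... 633 characters left out ...]
), (183, np.int64(255)), (186, np.int64(254)), (189, np.int64(254)), (192, np.int64(253)), (195, np.int64(252)), (198, np.int64(246)), (201, np.int64(252)), (204, np.int64(252)), (222, np.int64(265)), (225, np.int64(245)), (228, np.int64(299)), (231, np.int64(299)), (234, np.int64(299)), (237, np.int64(299))]
near (array([ 0.2309686 , -0.9729612 ,  0.52361107, -0.40500987], dtype=float32), np.float32(-76.64589), np.float32(0.00047970004))
left (array([ 0.973291  ,  0.22957489,  0.55182534, -0.31740606], dtype=float32), np.float32(13.272044), np.float32(0.0004548952))
far (array([ 0.20748475, -0.9782382 ,  0.617806  , -0.38605353], dtype=float32), np.float32(-78.025), np.float32(0.060311574))
```

```bash
python3 - <<'E'
from h import *
i,im=load('w12.png'); hsv=cv2.cvtColor(im,cv2.COLOR_BGR2HSV); V=hsv[...,2].astype(int);S=hsv[...,1].astype(int)
th=np.radians(13.3); R=np.array([[np.cos(th),-np.sin(th)],[np.sin(th),np.cos(th)]]); o=np.array([.57098,-.38959])
far=[(112,271),(115,270),(118,270),(121,268),(124,267),(127,266),(130,266)]
print('far edge local',((onz(i,far,.006)[:,:2]-o)@R*1000).round(1).tolist())
print('pred clip px (z 40, 54):',proj(i,[np.r_[o+R@[x,0],z] for x in(-.032,.032) for z in(.04,.054)]).round(0).tolist())
# light clip pixels on dark base in the middle strip
m=((V>125)&(S<60)).astype(np.uint8); m[:160]=0;m[285:]=0;m[:,:95]=0;m[:,185:]=0
n,l,st,c=cv2.connectedComponentsWithStats(m)
for k in range(1,n):
    if st[k,4]>25: print(st[k],c[k].round(0),((onz(i,[c[k]],.045)[:,:2]-o)@R*1000).round(1))
# driver in hand
s=arm.get_state(); z=s['tool_pos'][2]+.003
def tf(uv,z): return ((onz(i,uv,z)-s['tool_pos'])@s['tool_rot']*1000).round(1)
for v in (200,225,250,330,350):
    r=np.argwhere((V[v,255:305]>100)&(S[v,255:305]<60))[:,0]; 
    print(v,255+r[0],255+r[-1],tf([(255+(r[0]+r[-1])/2,v)],z)[0])
print([ (v,int(V[v,280]),int(S[v,280])) for v in range(150,190,2)]); 
print('near end',tf([(280,158),(280,162)],z+.008),tf([(280,182)],z+.007))
E
```

```text
far edge local [[47.6, -61.2], [47.3, -57.8], [48.0, -54.8], [46.6, -51.0], [46.2, -47.6], [45.9, -44.3], [46.6, -41.3]]
pred clip px (z 40, 54): [[127.0, 192.0], [120.0, 197.0], [153.0, 259.0], [147.0, 267.0]]
[ 95 160  46  12 290] [110. 164.] [[-58.2  -1.8]]
[171 172   6  13  50] [174. 178.] [[-34.5  43.9]]
[121 181  19  17 185] [131. 188.] [[-34.8   6.8]]
[102 185  21  20 277] [112. 194.] [[-33.9 -10.4]]
[ 111  247   74   38 1878] [152. 271.] [[40.3 -1.8]]
[102 263   7  12  36] [104. 269.] [[ 29.3 -42.7]]
[ 95 273   6  12  47] [ 97. 280.] [[ 37.6 -53.7]]
200 263 296 [37.8 -0.8 -3. ]
225 264 295 [27.1 -0.9 -3. ]
250 264 295 [16. -1. -3.]
330 265 292 [-23.8  -1.8  -3. ]
350 264 292 [-34.8  -2.2  -3. ]
[(150, 168, 225), (152, 168, 225), (154, 164, 222), (156, 105, 182), (158, 43, 36), (160, 39, 13), (162, 44, 17), (164, 58, 22), (166, 61, 21), (168, 60, 17), (170, 60, 17), (172, 60, 17), (174, 60, 21), (176, 60, 17), (178, 60, 17), (180, 60, 21), (182, 63, 16), (184, 128, 14), (186, 185, 12), (188, 189, 15)]
near end [[ 56.   -0.5 -11. ]
 [ 54.6  -0.5 -11. ]] [[ 46.8  -0.5 -10. ]]
```

>>> jog_arm(
  plan=[-2, -2.2, 0, 0, -2.8, -3, 0, 0, -2.8, -3, 0, 0, -1.9, -2.2, 0, 0, -1, -1.2, 0, 0, 0, 0, 0, 0, 0, 0, 0, 0, 0, 0, 0, 0],
)

```text
clock: 27.0
tool_pos: [0.6451, -0.3835, 0.1897]
tool_rot: [[-1.0, -0.003, -0.0], [-0.003, 1.0, 0.0], [0.0, 0.0, -1.0]]
wrist_force: [0.4, 0.5, -1.0]
opening: 0.0111
grip_force: 58.8
```

```bash
python3 - <<'E'
from h import *
s=arm.get_state();print(s['tool_pos'],s['tool_rot'][:,2])
i,im=snap('wrist','w13.png'); hsv=cv2.cvtColor(im,cv2.COLOR_BGR2HSV); V=hsv[...,2].astype(int);S=hsv[...,1].astype(int)
print('cam',i['cam_to_world'][:3,3])
th=np.radians(13.3); R=np.array([[np.cos(th),-np.sin(th)],[np.sin(th),np.cos(th)]]); o=np.array([.57098,-.38959])
print('pred corners',proj(i,[np.r_[o+R@np.array(c),.006] for c in((-.05,.075),(.05,.075),(.05,-.075),(-.05,-.075))]).round(0).tolist())
print('pred clips',proj(i,[np.r_[o+R@[x,0],.047] for x in(-.032,.032)]).round(0).tolist())
# rectify to rack frame at z=.047 (1 px = 0.5 mm), look at grey levels numerically
def rect(z,x0,x1,y0,y1,st):
    xs=np.arange(x0,x1,st);ys=np.arange(y0,y1,st); X,Y=np.meshgrid(xs,ys,indexing='ij')
    W=np.c_[(np.c_[X.ravel(),Y.ravel()]@R.T+o),np.full(X.size,z)]
    uv=proj(i,W).reshape(*X.shape,2).astype(np.float32); return cv2.remap(im,uv[...,0],uv[...,1],1).mean(-1).round().astype(int),xs,ys
g,xs,ys=rect(.047,-.046,-.018,-.02,.0205,.002); print((ys*1000).round()); [print(round(x*1000),r.tolist()) for x,r in zip(xs,g)]
g,xs,ys=rect(.047,.018,.046,-.02,.0205,.002); [print(round(x*1000),r.tolist()) for x,r in zip(xs,g)]
E
```

```text
[ 0.64506431 -0.38349765  0.18971342] [-3.69393779e-04  3.60852077e-04 -9.99999867e-01]
cam [ 0.56629936 -0.38427535  0.33173809]
pred corners [[348.0, 14.0], [367.0, 135.0], [206.0, 172.0], [172.0, 59.0]]
pred clips [[261.0, 54.0], [281.0, 140.0]]
[-20. -18. -16. -14. -12. -10.  -8.  -6.  -4.  -2.  -0.   2.   4.   6.
   8.  10.  12.  14.  16.  18.  20.]
-46 [173, 179, 179, 170, 174, 176, 182, 177, 169, 173, 173, 169, 172, 170, 168, 162, 168, 170, 173, 171, 171]
-44 [91, 90, 90, 91, 92, 92, 92, 93, 92, 93, 94, 93, 94, 94, 94, 94, 95, 95, 94, 94, 95]
-42 [90, 91, 91, 101, 101, 95, 94, 93, 93, 93, 93, 93, 94, 94, 94, 96, 99, 104, 97, 95, 96]
-40 [89, 89, 92, 139, 144, 137, 137, 166, 123, 92, 92, 91, 98, 145, 149, 123, 128, 147, 103, 93, 94]
-38 [86, 87, 88, 139, 148, 144, 152, 195, 141, 96, 94, 94, 105, 168, 169, 131, 131, 150, 103, 92, 92]
-36 [86, 87, 90, 138, 148, 144, 151, 195, 146, 119, 130, 125, 119, 170, 167, 131, 131, 150, 104, 92, 93]
-34 [88, 90, 93, 143, 148, 145, 150, 194, 147, 120, 126, 118, 105, 169, 166, 130, 131, 148, 104, 95, 95]
-32 [88, 88, 90, 141, 148, 145, 151, 19
[... 1227 characters left out ...]
 97, 128, 119, 113, 112, 100, 62, 52, 52]
32 [71, 58, 55, 102, 101, 92, 96, 113, 92, 67, 68, 74, 87, 125, 118, 112, 111, 100, 61, 51, 51]
34 [52, 52, 55, 99, 100, 92, 96, 110, 86, 54, 52, 52, 72, 122, 116, 110, 111, 100, 63, 51, 52]
36 [52, 52, 55, 88, 85, 73, 68, 68, 59, 52, 52, 52, 55, 70, 73, 79, 89, 87, 58, 52, 53]
38 [51, 51, 51, 53, 51, 51, 51, 52, 51, 51, 51, 51, 51, 51, 51, 51, 52, 53, 51, 51, 51]
40 [69, 67, 68, 68, 67, 69, 71, 71, 70, 74, 72, 73, 71, 71, 72, 71, 72, 68, 71, 70, 71]
42 [97, 92, 87, 86, 81, 110, 131, 142, 153, 161, 162, 160, 157, 153, 152, 156, 157, 153, 150, 152, 153]
44 [45, 38, 36, 35, 36, 41, 53, 72, 98, 125, 149, 161, 168, 168, 165, 163, 164, 162, 160, 162, 163]
```

```bash
python3 - <<'E'
from h import *
goto(.5683,-.3889,103.3,.08)
E
```

```text
shift cm [ 7.67 -0.54 11.02] turn -13.17 tooly yaw 90.13 q6 -0.65 t 27.05
```

>>> jog_arm(
  plan=[1.9, -0.14, 0, 0, 2.9, -0.2, 0, 0, 1.9, -0.14, 0, 0, 0.97, -0.06, 0, 0, 0, 0, 0, -6.6, 0, 0, 0, -6.57, 0, 0, 2.5, 0, 0, 0, 3.5, 0, 0, 0, 3, 0, 0, 0, 2, 0],
)

```text
clock: 27.88
tool_pos: [0.5679, -0.3884, 0.0776]
tool_rot: [[-0.973, -0.229, -0.001], [-0.229, 0.973, 0.001], [0.001, 0.002, -1.0]]
wrist_force: [-0.8, -0.4, -1.1]
opening: 0.011
grip_force: 58.8
```

>>> jog_arm(
  plan=[0, 0, 0, 0, 0, 0, 0, 0, 0, 0, 0, 0],
)

```text
clock: 28.13
tool_pos: [0.5693, -0.39, 0.0818]
tool_rot: [[-0.973, -0.229, 0.002], [-0.229, 0.973, -0.002], [-0.002, -0.002, -1.0]]
wrist_force: [-0.3, -0.6, -0.0]
opening: 0.0114
grip_force: 58.8
```

```bash
python3 - <<'E'
from h import *
s=arm.get_state();print(s['tool_pos'])
goto(.5683,-.3889,103.3,.08)
E
```

```text
[ 0.56932069 -0.39003526  0.08182845]
shift cm [0.07 0.13 0.18] turn -0.08 tooly yaw 103.22 q6 -0.953 t 28.13
```

>>> jog_arm(
  plan=[0.05, 0.1, 0, 0, 0, 0, 0, 0, 0, 0, 0, 0],
)

```text
clock: 28.38
tool_pos: [0.5682, -0.3892, 0.0811]
tool_rot: [[-0.974, -0.228, 0.002], [-0.228, 0.974, -0.001], [-0.001, -0.002, -1.0]]
wrist_force: [-0.1, -0.5, -0.7]
opening: 0.0112
grip_force: 58.8
```

```bash
python3 - <<'E'
from h import *
s=arm.get_state();print(s['tool_pos'],s['wrist_force'])
goto(.5683,-.3889,103.3,.033)
i,im=snap('wrist','w14.png')
z=s['tool_pos'][2]+.003
W=lambda x,y,z:np.array([[.5683+.00125-.0013*.973,-.3889-.0007-.0003,0]])+np.r_[np.array([[np.cos(np.radians(13.3)),-np.sin(np.radians(13.3))],[np.sin(np.radians(13.3)),np.cos(np.radians(13.3))]])@[x,y],z]
for x in (-.038,-.026): # clip ends, lips at +-7..15 mm
    print(x,[proj(i,W(x,y,.05))[0].round(0).tolist() for y in(-.015,-.007,.007,.015)])
V=im.mean(-1).round().astype(int)
u=proj(i,W(-.036,0,.05))[0]; r=int(u[1]); print('row',r)
print(V[r,190:370:3].tolist())
E
```

```text
[ 0.56820615 -0.38915472  0.08114662] [-0.05362456 -0.49597656 -0.65185642]
shift cm [-0.01  0.03  4.81] turn -0.1 tooly yaw 103.2 q6 -0.953 t 28.38
-0.038 [[248.0, 179.0], [264.0, 179.0], [293.0, 179.0], [309.0, 179.0]]
-0.026 [[249.0, 202.0], [265.0, 202.0], [293.0, 202.0], [309.0, 202.0]]
row 182
[142, 193, 114, 92, 109, 129, 70, 76, 88, 88, 89, 89, 76, 56, 56, 56, 56, 56, 55, 57, 114, 104, 95, 93, 100, 95, 86, 92, 93, 93, 93, 96, 92, 90, 83, 96, 117, 138, 141, 157, 77, 56, 56, 56, 56, 56, 56, 56, 56, 56, 56, 56, 58, 67, 76, 94, 91, 92, 124, 88]
```

>>> jog_arm(
  plan=[0, 0.03, 0.8, -0.1, 0, 0, 0.8, 0, 0, 0, 0.4, 0, 0, 0, 0.4, 0, 0, 0, 0.4, 0, 0, 0, 0, 0],
)

```text
clock: 28.93
tool_pos: [0.5674, -0.3883, 0.0505]
tool_rot: [[-0.973, -0.23, -0.001], [-0.23, 0.973, 0.001], [0.001, 0.001, -1.0]]
wrist_force: [-0.3, 0.1, -0.3]
opening: 0.0112
grip_force: 58.8
```

>>> jog_arm(
  plan=[0, 0, 0.4, 0, 0, 0, 0.4, 0, 0, 0, 0.4, 0, 0, 0, 0, 0],
)

```text
clock: 29.27
tool_pos: [0.568, -0.3888, 0.0396]
tool_rot: [[-0.973, -0.23, 0.001], [-0.23, 0.973, -0.0], [-0.001, -0.001, -1.0]]
wrist_force: [1.4, -1.5, -1.6]
opening: 0.0111
grip_force: 58.7
```

>>> jog_arm(
  plan=[0, 0, 0.4, 0, 0, 0, 0.3, 0, 0, 0, 0, 0, 0, 0, 0, 0],
)

```text
clock: 29.6
tool_pos: [0.5679, -0.3892, 0.033]
tool_rot: [[-0.973, -0.23, 0.0], [-0.23, 0.973, -0.001], [-0.0, -0.001, -1.0]]
wrist_force: [-0.4, -2.9, 2.3]
opening: 0.0112
grip_force: 59.3
```

>>> jog_arm(
  plan=[0, 0, 0.1, 0, 0, 0, 0, 0, 0, 0, 0, 0],
)

```text
clock: 29.85
tool_pos: [0.5679, -0.3892, 0.0329]
tool_rot: [[-0.973, -0.23, 0.001], [-0.23, 0.973, -0.002], [-0.001, -0.002, -1.0]]
wrist_force: [-2.5, -1.8, 9.7]
opening: 0.0113
grip_force: 60.0
```

>>> jog_arm(
  plan=[0, 0, 0.1, 0, 0, 0, 0, 0, 0, 0, 0, 0],
)

```text
clock: 30.1
tool_pos: [0.5679, -0.3893, 0.0328]
tool_rot: [[-0.973, -0.23, 0.001], [-0.23, 0.973, -0.002], [-0.001, -0.002, -1.0]]
wrist_force: [-4.0, -0.4, 16.1]
opening: 0.0115
grip_force: 60.7
```

>>> jog_arm(
  plan=[0, 0, -0.15, 0, 0, 0, 0, 0, 0, 0, 0, 0],
)

```text
clock: 30.35
tool_pos: [0.5679, -0.3891, 0.0329]
tool_rot: [[-0.973, -0.23, 0.001], [-0.23, 0.973, -0.001], [-0.0, -0.001, -1.0]]
wrist_force: [-1.7, -1.0, 7.8]
opening: 0.0111
grip_force: 59.6
```

>>> jog_arm(
  plan=[0, 0, 0, 0, 0, 0, 0, 0, 0, 0, 0, 0, 0, 0, 0, 0, 0, 0, 0, 0],
  gripper=2.8,
)

```text
clock: 30.77
tool_pos: [0.5676, -0.3883, 0.0318]
tool_rot: [[-0.973, -0.23, -0.001], [-0.23, 0.973, 0.001], [0.0, 0.001, -1.0]]
wrist_force: [0.4, 0.4, -0.4]
opening: 0.0278
grip_force: 0.0
```

>>> jog_arm(
  plan=[0, 0, -0.5, 0, 0, 0, -1, 0, 0, 0, -2, 0, 0, 0, -3.5, 0, 0, 0, -4, 0, 0, 0, -4, 0, -2.5, 0, 0, 0, -2.5, 0, 0, 0, 0, 0, 0, 0, 0, 0, 0, 0],
)

```text
clock: 31.6
tool_pos: [0.6172, -0.3766, 0.1828]
tool_rot: [[-0.973, -0.231, 0.0], [-0.231, 0.973, -0.0], [-0.0, -0.0, -1.0]]
wrist_force: [-1.8, -0.6, -0.0]
opening: 0.0279
grip_force: 0.0
```

```bash
python3 - <<'E'
from h import *
s=arm.get_state();print(s['tool_pos'],s['opening'])
i,im=snap('wrist','w15.png');snap('top','t15.png');snap('scene','s15.png')
b=np.array([.00125,-.0007]); th=np.radians(13.3); R=np.array([[np.cos(th),-np.sin(th)],[np.sin(th),np.cos(th)]]); o=np.array([.5670,-.3892])+b
def prof(z,xs,ys):
    W=np.array([np.r_[o+R@[x,y],z] for x in xs for y in ys]); uv=proj(i,W).astype(np.float32).reshape(len(xs),len(ys),2)
    return cv2.remap(im,uv[...,0],uv[...,1],1).mean(-1).round().astype(int)
print('cam',((i['cam_to_world'][:2,3]-o)@R).round(3))
xs=np.arange(-.07,.1,.001); g=prof(.043,xs,np.array([-.001,0,.001])).mean(1).astype(int); print('along axis',list(zip((xs*1000).round().astype(int).tolist(),g.tolist())))
ys=np.arange(-.016,.017,.001)
for x in(-.02,-.01,0,.01,.02): print('across',x,prof(.036,[x],ys)[0].tolist())
E
```

```text
[ 0.61719222 -0.37656755  0.1827735 ] 0.027907021419659762
cam [-0.028  0.001]
along axis [(-70, 236), (-69, 237), (-68, 238), (-67, 239), (-66, 239), (-65, 238), (-64, 238), (-63, 239), (-62, 240), (-61, 240), (-60, 240), (-59, 239), (-58, 238), (-57, 238), (-56, 238), (-55, 234), (-54, 187), (-53, 114), (-52, 99), (-51, 97), (-50, 98), (-49, 98), (-48, 98), (-47, 109), (-46, 173), (-45, 234), (-44, 245), (-43, 246), (-42, 246), (-41, 246), (-40, 246), (-39, 245), (-38, 245), (-37, 245), (-36, 246), (-35, 245), (-34, 245), (-33, 245), (-32, 245), (-31, 245), (-30, 245), (-29, 245), (-28, 245), (-27, 245), (-26, 245), (-25, 245), (-24, 245), (-23, 245), (-22, 245), (-21, 245), (-20, 245), (-19, 245), (-18, 245), (-17, 245), (-16, 245), (-15, 245), (-14, 245), (-13, 245), (-12, 245), (-11, 245), (-10, 245), (-9, 245), (-8, 245), (-7, 245), (-6, 245), (-5, 245), (-4, 244), (-3, 245), (-2, 244), (-1, 244), (0, 245), (1, 244), (2, 244), (3, 244), (4, 244), (5, 244), (6, 244), (7, 244), (8, 244), (9, 244), (10, 244), (11, 244), (12, 242), (13, 234), (14, 219), (15, 205), (16, 191), (17, 1
[... 1008 characters left out ...]
 225, 204, 166, 119, 102, 100, 100, 100, 100, 100, 100, 101]
across -0.01 [93, 86, 70, 59, 57, 57, 56, 57, 70, 118, 181, 217, 233, 239, 242, 244, 246, 246, 244, 240, 234, 224, 200, 157, 111, 96, 96, 95, 96, 96, 96, 96, 96]
across 0 [91, 81, 69, 61, 57, 57, 57, 58, 71, 120, 181, 216, 233, 239, 242, 244, 245, 246, 243, 240, 234, 225, 201, 159, 115, 98, 96, 96, 95, 96, 96, 96, 93]
across 0.01 [89, 79, 68, 60, 58, 58, 58, 58, 73, 125, 183, 217, 233, 240, 243, 243, 245, 245, 243, 235, 216, 181, 148, 113, 77, 59, 58, 58, 58, 58, 58, 58, 58]
across 0.02 [89, 86, 73, 60, 56, 56, 57, 59, 74, 116, 159, 179, 189, 193, 192, 188, 184, 179, 174, 166, 157, 147, 130, 101, 72, 61, 58, 56, 55, 55, 55, 55, 55]
```

```bash
python3 - <<'E'
from h import *
i,im=load('w8.png'); hsv=cv2.cvtColor(im,cv2.COLOR_BGR2HSV)
b=np.array([.00125,-.0007])
print('small lid approx',onz(i,[(85,262),(137,262),(111,287)],.064)[:,:2].round(4)-b)
V=im.mean(-1).astype(int); print(V[262,70:175:3].tolist()); print(V[195:295:4,111].tolist())
it=arm.camera_info('top'); a=cv2.imread('pics/t7.png'); c=cv2.imread('pics/t15.png')
for n,p in (('stack',(.6375,.0395,.064)),('reel',(.445,-.004,.03)),('green',(.545,-.108,.034)),('bottle',(.446,.3025,.074))):
    u,v=proj(it,p)[0].astype(int); print(n,(u,v),np.abs(a[v-9:v+10,u-9:u+10].astype(int)-c[v-9:v+10,u-9:u+10]).mean().round(1),c[v,u])
E
```

```text
small lid approx [[0.63715 0.0202 ]
 [0.63695 0.0619 ]
 [0.65955 0.0377 ]]
[105, 104, 105, 106, 105, 166, 184, 187, 187, 186, 186, 187, 185, 183, 185, 184, 179, 187, 186, 186, 184, 185, 145, 108, 126, 182, 182, 183, 147, 87, 85, 85, 85, 86, 86]
[86, 86, 86, 87, 86, 92, 169, 184, 183, 131, 125, 158, 183, 189, 186, 180, 183, 185, 185, 185, 182, 183, 182, 100, 84]
stack (np.int64(238), np.int64(154)) 22.6 [144 137 139]
reel (np.int64(254), np.int64(230)) 21.8 [124 131 132]
green (np.int64(295), np.int64(192)) 2.9 [45 69 29]
bottle (np.int64(134), np.int64(227)) 19.1 [117 113 114]
```

```bash
python3 -c "
from rig import arm
print(arm.hand_in())"
```

```text
the job is handed in; nothing more can be done
None
```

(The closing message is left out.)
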